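# Tare the kitchen scale with its zero wheel

### The job

Gently set the small brass-rimmed wooden bowl upright in the middle of the kitchen scale's pan and let go of it. Then, with the bowl standing there, zero the scale: roll the small zero wheel in its slot with a light fingertip until the pointer's tip lies over the dial's broad zero bar, and let go. Leave the other kitchen things where they are.

Things in the scene. Friction and masses are not known exactly. Their poses are not given: they have to be found in the camera images.
- bowl: Dark wooden bowl with a brass rim band, loose, empty, 66 mm outside diameter with straight upright sides, 46 mm high, wall 6 mm, 0.12 to 0.21 kg. Origin: centre of its underside; z up. It stands on the stool top, whose surface is 20 mm above the work surface. Grip it across its outside.
- scale: Fixed white scale, flat case 130 (x) by 292 mm (y), top face 50 mm over its underside. Origin: centre of the underside, on the stool top; z up, x away from the robot at zero yaw. Along y: pan at +88 mm, dial lying face up (r 55 mm, clear cover to 8 mm over the top face) at -30 mm, zero wheel at -115 mm. Delicate: neither fingers (on the wheel or elsewhere) nor bowl may press on it with over 12 N.
- pan_top (a point): Centre of the top face of the scale's round steel pan, diameter 110 mm, 20 mm above the case's top face when empty. The pan is sprung and sinks straight down, 1 mm per 0.3 N, at most 12 mm. Weight on it turns the pointer clockwise seen from above.
- wheel_slot (a point): Centre of the wheel's slot, in the plane of the case's top face; axes as the scale's. Slot 46 mm (x) by 18 mm. Below this point lies the axle (along y) of the knurled grey zero wheel, radius 24 mm, 10 mm wide. Its rim stands 5 to 13 mm above this point: not measured and different each time, so find it by touch. Its rim sits on a rubbery hub and yields 1 mm per 6.5 N.
- zero_wheel (a joint): Wheel angle, rad. Grows when the rim's top is pushed along the scale's +x; the dial then turns clockwise seen from above, 0.7 rad per rad. Stays where left; roll it in short strokes, lifting off between. With the bowl on the pan it needs +0.7 to +2.4 rad in all. It drags: about 4 N along the rim at 25 mm/s, less if slower; a fingertip pressing down with 6 to 9 N carries it, under 4 N it slips.
- dial_centre (a point): Centre of the dial and axis of the pointer, 6 mm above the case's top face.
- pointer_tip (a point): Point on the thin dark pointer near its tip, 45 mm from the dial's centre. With the empty pan the pointer points along the scale's +x; the bowl turns it 0.7 to 1.4 rad clockwise seen from above.
- zero_mark (a point): Middle of the zero mark, a broad dark radial bar 18 by 7 mm on the paper dial, 45 mm from the dial's centre; all other marks are hair-thin. It turns with the dial disc, which only the zero wheel turns.
- kettle: Bystander: blackened steel kettle on a ceramic tile, 136 mm diameter, 145 mm high with its bail handle, spout to +y. Origin: centre of the underside.
- pot: Bystander: small aluminium pot with hinged lid, 100 mm diameter, 76 mm high, handle to +y 65 mm long. Origin: centre of the underside.
- ladle: Bystander: steel ladle lying along its y, bowl (68 mm diameter) centred at y = +117 mm, handle end at y = -115 mm. Origin on the handle, on the stool top.
- canister: Bystander: white plastic canister with grey flip cap, 72 mm diameter, 126 mm high. Origin: centre of the underside.
- cup: Bystander: white ceramic cup, 72 mm diameter, 62 mm high. Origin: centre of the underside. It and the bowl may stand in each other's place.
- jar: Bystander: glass jar with steel cap, 60 mm diameter, 85 mm high. Origin: centre of the underside.
Things that resemble listed ones, but are neither listed nor needed, are in the scene too. What is shaped like the bowl but green or pink is not meant.

How it is judged:
By the outcome, as a careful person would: the job done as asked, in the order asked, and still so for the second after the job is handed in, with the robot touching nothing.
It also fails if it takes over 64 s, if anything falls off the work surface, if the arm or the gripper's body presses on something with over 40 N, if the wrist force passes 120 N, or if a joint passes its speed limit or range.

### The arm

A 6-joint arm with a two-finger parallel gripper is mounted at the origin on the work surface. World frame = base frame: x ahead of the robot, y to its left, z up, the work surface at z = 0. Lengths are in m, angles in degrees, forces in N, time in s.
With the tool pointing down it reaches from about 0.3 to 0.825 m from the base axis. Payload 5.4 kg.
Tool frame: the origin (TCP) lies between the finger pads; the fingertips stand 17 mm ahead of it and the grasp point (between the pads) lies 2 mm behind it (finger_overhang is the z of the fingertips in the tool frame, in m); z points along the fingers, y is the direction in which the jaws open and shut (so a half turn about z gives the same grasp; the last joint's range is limited). The gripper opens to 92 mm and grips with 3 to 60 N. Pads are 20 mm wide; open, the fingers measure 128 mm over their backs; the gripper's body (75 mm by 189 mm) begins 69 mm behind the grasp point.
Start: joints at [-82.053, 9.076, 91.501, -0, 79.423, -12.038], TCP at [0.196, -0.54, 0.194] pointing down, gripper open.
Joint ranges: [-166.64, 166.64], [-54.1, 131.32], [10.49, 154.53], [-73.88, 253.88], [9.74, 151.15], [-171.62, 171.62]. Speed limits (degrees/s): [147.25, 147.25, 180, 180, 180, 180].

### API

Orientations are given as a 3x3 rotation matrix whose columns are the frame's x, y, z axes.
In Python, from workcell import get_state, get_image, camera_info, sign_off, finger_overhang gives the robot as it stands.
- The arm moves only by the tool play_rows, never from a script. Its arguments are lists of equal length, an entry for each row: "travel": the shift along the tool's x, y, z in mm, a list of three; "twist": the turn, a rotation vector about the tool's x, y, z in degrees, a list of three; "hand": the closure in counts, from 0 (fully open) to 255 (shut). In form: {"travel": [[dx, dy, dz], ...], "twist": [[wx, wy, wz], ...], "hand": [hand, ...]}. A call has 1 to 8 rows; each row is the pose to reach, as a shift and turn from the pose measured when the call began, along the tool's axes at that moment; what a row does not reach only later rows make up. A row lasts 1/10 s, in which the tool goes at most 50 mm and 8.59 degrees, less where a joint would pass 70% of its speed; a pose out of reach is approached as far as the arm can. A call with a gripper value outside its range is refused whole. The fingers move at their own pace and stop on an object; the grip force is fixed at half the most. Time passes only in rows, so rows that repeat a pose let the fingers close. It gives the time, the measured TCP pose, the force and the opening at its end, in the units of the state.
- get_state(): the state, without advancing time (a new reading comes with each control period).
- get_image(name): name is "side" or "top"; returns the picture (400x640x3 uint8, red, green, blue); there is no depth.
- camera_info(name): a dict with "vertical_fov" (degrees; the focal length in pixels is half the picture's height over the tangent of half this angle, whatever the lens; pixels are square), "cx", "cy" (the principal point, pixels), "extrinsics" (4x4, takes a point from camera to world coordinates). Camera axes: x right, y up, looking along -z (the intrinsics and any distortion apply to the point x, -y, -z); pixel columns grow to the right and rows downward; lengths in m; the calibration is good to about 2 mm. A picture is of the moment at which its call begins. camera_info takes no time and is no camera call.
- sign_off(): hands the job in, once; it reports no verdict.
The state is a dict: "time_s": time; "qpos": joint angles; "qd": joint speeds; "tau": joint torques, N m; "position": TCP position; "orientation": TCP orientation; "force": force on the tool from outside, world axes, zero at the start; "torque": the same for the moment, N m; "gripper_width": finger opening in m.
Only numpy, scipy, OpenCV 4.12 (cv2) and the standard library are available. Lean on these libraries where they do the work, as an engineer would, in place of code of your own. Each camera call takes 0.05 s, during which the arm holds its last target.

## Working session

There is one attempt and no reset: what is moved stays moved. The work goes in short steps, Python scripts to look and compute and a tool call to move; the robot and the scene stay as the last step left them, time stands still between calls to the robot, and variables do not carry over. Pictures are saved under pics/ and viewed, and the job is handed in when it is done.

Besides the shell and the picture viewer there is one more tool, called after "Request:" by a JSON object that holds its "method" and its "body", one argument or row to a line. play_rows: Moves the arm, as the interface text tells. Its arguments: {"type":"object","properties":{"travel":{"type":"array","items":{"type":"array","items":{"type":"number"}}},"twist":{"type":"array","items":{"type":"array","items":{"type":"number"}}},"hand":{"type":"array","items":{"type":"number"}}},"required":["travel","twist","hand"]}

```bash
mkdir -p pics; ls
python3 - <<'E'
from workcell import *
import cv2,numpy as np
s=get_state()
print(s['time_s'],s['position'],s['orientation'],s['force'],s['gripper_width'],finger_overhang)
for n in("side","top"):
    c=camera_info(n);print({k:(np.round(v,4).tolist() if k=='extrinsics' else v) for k,v in c.items()})
    cv2.imwrite(f"pics/{n}0.png",get_image(n)[:,:,::-1])
E
```

```text
pics
0.0 [ 0.19639683 -0.53974495  0.19294794] [[ 9.39795070e-01  3.41738455e-01 -2.33901855e-04]
 [ 3.41738302e-01 -9.39793412e-01  1.80970018e-03]
 [ 3.98624721e-04 -1.78068053e-03 -9.99998335e-01]] [-0.66277629  0.12864062 -0.7072683 ] 0.09168350763885885 0.017
{'vertical_fov': 46.44150809794725, 'cx': 323.7235062281285, 'cy': 197.24020030519858, 'extrinsics': [[-0.9087, 0.1833, -0.3749, 0.2145], [-0.4167, -0.4464, 0.7918, 0.7089], [-0.0223, 0.8758, 0.4821, 0.5629], [0.0, 0.0, 0.0, 1.0]]}
{'vertical_fov': 52.852806084601696, 'cx': 319.89688398422487, 'cy': 193.5666055434163, 'extrinsics': [[0.0106, 0.9976, -0.0678, 0.5255], [-0.9999, 0.011, 0.0051, -0.0949], [0.0059, 0.0678, 0.9977, 0.9534], [0.0, 0.0, 0.0, 1.0]]}
```

View pics/top0.png

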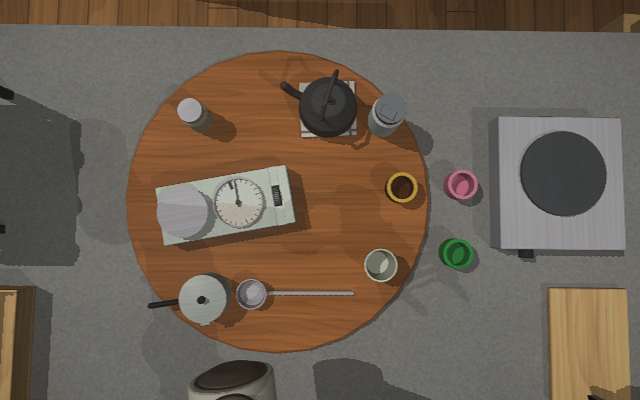

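View pics/side0.png

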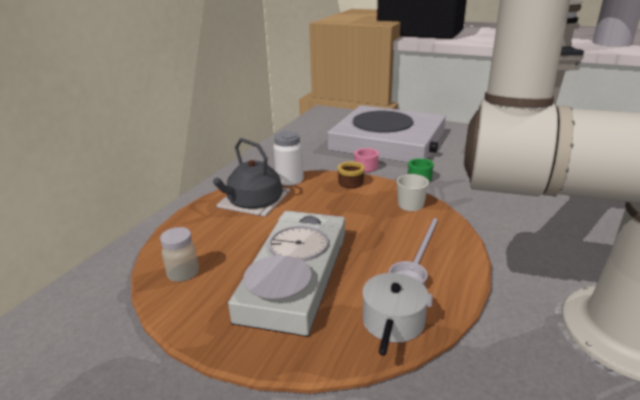

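In the top picture, the bowl candidates are the brass-rimmed dark one at (402,187), the pink one at (462,184), the green one at (457,253) and the white cup at (381,265). The brass-rimmed one fits the description. I'll enlarge it and the scale.

```bash
cat > h.py <<'E'
import numpy as np,cv2
from workcell import *
def cam(n):
    c=camera_info(n);f=200/np.tan(np.radians(c['vertical_fov'])/2)
    return f,c['cx'],c['cy'],np.array(c['extrinsics'])
def px2w(n,u,v,z):
    f,cx,cy,E=cam(n);d=E[:3,:3]@np.array([(u-cx)/f,-(v-cy)/f,-1.]);o=E[:3,3]
    return o+d*(z-o[2])/d[2]
def w2px(n,p):
    f,cx,cy,E=cam(n);q=E[:3,:3].T@(np.array(p)-E[:3,3]);return np.array([cx+f*q[0]/-q[2],cy-f*q[1]/-q[2]])
def crop(im,x0,y0,w,h,k,fn):
    o=cv2.resize(im[y0:y0+h,x0:x0+w],None,fx=k,fy=k,interpolation=cv2.INTER_CUBIC)
    for i in range(0,w,10):
        cv2.line(o,(i*k,0),(i*k,8 if (x0+i)%50 else 20),(0,0,255),1)
    for j in range(0,h,10):
        cv2.line(o,(0,j*k),(8 if (y0+j)%50 else 20,j*k),(0,0,255),1)
    cv2.imwrite(fn,o)
E
python3 - <<'E'
from h import *
t=cv2.imread('pics/top0.png');s=cv2.imread('pics/side0.png')
crop(t,150,160,150,90,5,'pics/c1.png')
crop(t,370,160,110,120,5,'pics/c2.png')
crop(s,230,150,140,180,3,'pics/c3.png')
E
```

```text
(no output)
```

View pics/c1.png

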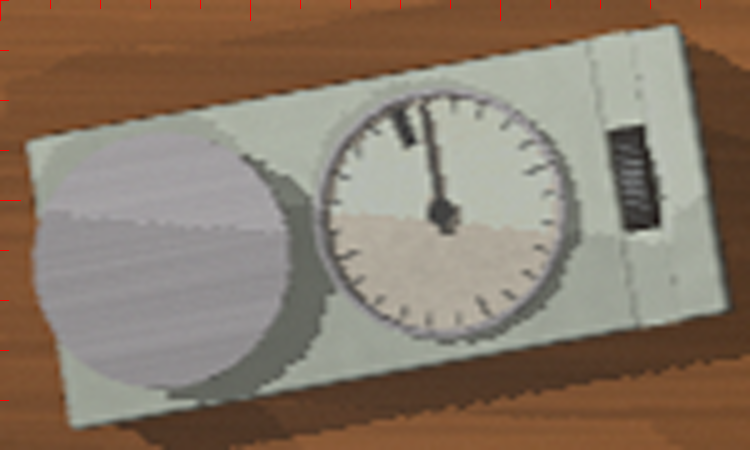

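View pics/c2.png

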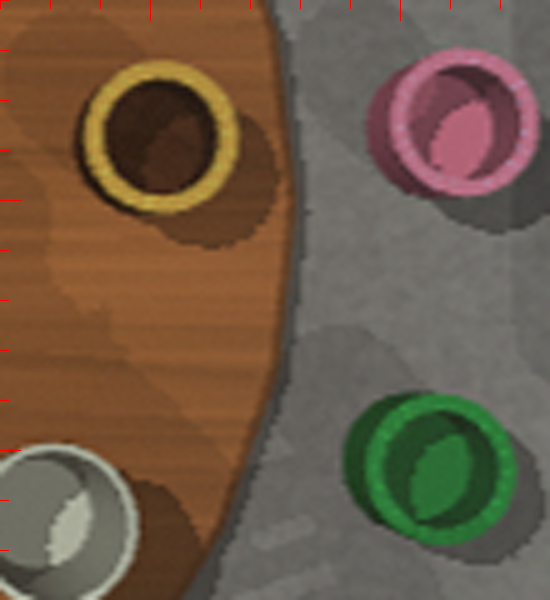

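View pics/c3.png

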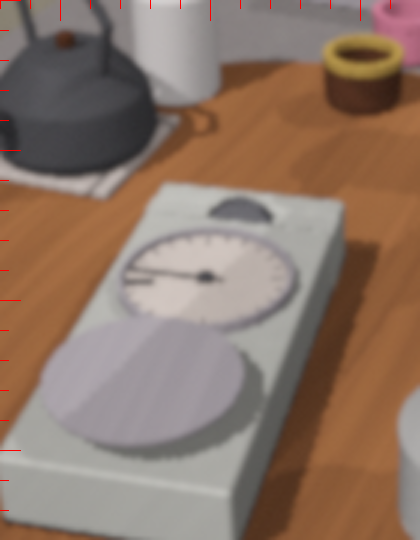

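Crop c2 confirms the bowl: brass ring with a dark inside, rim centre at about (401.8,186.8). On the scale, the pan is at about (182,211.6), the dial hub at (238,202) and the slot at (276.4,195.2). The zero bar is just anticlockwise of the pointer.

Run:
```python
from h import *
g=lambda x,y,k=5,x0=150,y0=160:((x+.5)/k-.5+x0,(y+.5)/k-.5+y0)
C=[px2w('top',*g(*p),0.07) for p in((28,143),(680,25),(728,310),(70,428))]
for p in C: print(p.round(4))
for i in range(4): print(np.linalg.norm(C[i]-C[(i+1)%4]).round(4))
c=np.mean(C,0); y=(C[0]+C[3]-C[1]-C[2])[:2]; y/=np.linalg.norm(y); x=np.array([y[1],-y[0]])
print('centre',c,'x',x,'yaw',np.degrees(np.arctan2(x[1],x[0])))
print('pan pred',c[:2]+.088*y,'meas',px2w('top',*g(162,260),.09))
print('dial pred',c[:2]-.03*y,'meas',px2w('top',*g(442,213),.076), px2w('top',*g(441,214),.078))
print('slot pred',c[:2]-.115*y,'meas',px2w('top',*g(634,178),.07))
print('bowl',px2w('top',*g(161,136.5,5,370,160),.066))
k3=lambda x,y:g(x,y,3,230,150)
print('side bowl',px2w('side',*k3(362.5,56),.066),'dial',px2w('side',*k3(206,277),.077),'pan',px2w('side',*k3(143,382),.09))
for p in((5,447),(232,490),(343,205),(163,185)): print(px2w('side',*k3(*p),.07))
```

```text
[0.5933 0.2625 0.07  ]
[ 0.6488 -0.023   0.07  ]
[ 0.5234 -0.0461  0.07  ]
[0.4691 0.2394 0.07  ]
0.2908
0.1275
0.2906
0.1263
centre [0.55868504 0.10820511 0.07      ] x [0.9820149  0.18880341] yaw 10.882960647072842
pan pred [0.54207034 0.19462242] meas [0.54223055 0.19523645 0.09      ]
dial pred [0.56434915 0.07874466] meas [0.5642818  0.07883478 0.076     ] [0.56375338 0.07886239 0.078     ]
slot pred [ 0.58039744 -0.0047266 ] meas [ 0.58086529 -0.00390633  0.07      ]
bowl [ 0.60259872 -0.28077189  0.066     ]
side bowl [ 0.60143917 -0.26806166  0.066     ] dial [0.56439539 0.08418218 0.077     ] pan [0.54042238 0.20268915 0.09      ]
[0.59449355 0.25733263 0.07      ]
[0.46984944 0.2390336  0.07      ]
[ 0.52346421 -0.03715606  0.07      ]
[ 0.6491996  -0.01384322  0.07      ]
```

Request:
{"method": "play_rows", "body": {
  "travel": [
    [25,-5,0],
    [70,-15,0],
    [119,-26,0],
    [168,-37,0],
    [217,-48,0],
    [266,-59,0],
    [315,-70,0],
    [364,-81,0]
  ],
  "twist": [
    [0,0,1],
    [0,0,2],
    [0,0,3],
    [0,0,4],
    [0,0,5],
    [0,0,6],
    [0,0,8],
    [0,0,9.1]
  ],
  "hand": [0,0,0,0,0,0,0,0]
}}

```text
time_s: 0.9
position: [0.511, -0.3383, 0.1929]
orientation: [[0.982, 0.188, -0.001], [0.188, -0.982, 0.002], [-0.0, -0.002, -1.0]]
force: [-0.1, -1.8, 0.2]
gripper_width: 0.092
```

```bash
cat >> h.py <<'E'
def tool_delta(target,yaw=None):
    s=get_state();R=np.array(s['orientation']);d=R.T@(np.array(target)-s['position'])*1000
    out=[d.round(1)]
    if yaw is not None:
        from scipy.spatial.transform import Rotation as Ro
        y=np.radians(yaw);T=np.array([[np.cos(y),np.sin(y),0],[np.sin(y),-np.cos(y),0],[0,0,-1]])
        out.append(Ro.from_matrix(R.T@T).as_rotvec(degrees=True).round(2))
    print('t',s['time_s'],'pos',np.round(s['position'],4),'F',np.round(s['force'],2),'w',round(s['gripper_width'],4),'qd',np.abs(s['qd']).max().round(2)); print('delta',*out)
E
python3 -c "
from h import *
tool_delta([.6026,-.2808,.15],10.88)"
```

```text
t 0.9 pos [ 0.511  -0.3383  0.1929] F [-0.1  -1.81  0.17] w 0.092 qd 57.46
delta [100.8 -39.2  42.9] [-0.12  0.02 -0.06]
```

Request:
{"method": "play_rows", "body": {
  "travel": [
    [40,-15,10],
    [75,-29,25],
    [95,-37,38],
    [100.8,-39.2,42.9],
    [100.8,-39.2,42.9],
    [100.8,-39.2,42.9]
  ],
  "twist": [
    [0,0,0],
    [0,0,0],
    [-0.1,0,0],
    [-0.1,0,0],
    [-0.1,0,0],
    [-0.1,0,0]
  ],
  "hand": [0,0,0,0,0,0]
}}

```text
time_s: 1.5
position: [0.602, -0.2818, 0.1505]
orientation: [[0.982, 0.187, -0.001], [0.187, -0.982, -0.0], [-0.001, 0.0, -1.0]]
force: [0.3, 0.1, -0.7]
gripper_width: 0.0918
```

```bash
python3 -c "
from h import *
tool_delta([.6026,-.2808,.05],10.88)
s=get_image('side');t=get_image('top')
cv2.imwrite('pics/side1.png',s[:,:,::-1]);cv2.imwrite('pics/top1.png',t[:,:,::-1])
crop(s[:,:,::-1].copy(),270,60,160,160,4,'pics/s1.png');crop(t[:,:,::-1].copy(),330,110,150,140,4,'pics/t1.png')
p=np.array(get_state()['position'])
for n in('side','top'): print(n,w2px(n,p+[0,0,-.017]),w2px(n,p))
"
```

```text
t 1.5 pos [ 0.602  -0.2818  0.1505] F [ 0.31  0.08 -0.67] w 0.0918 qd 0.89
delta [  0.9  -0.9 100.5] [ 0.    0.03 -0.11]
side [352.53633741 140.6796977 ] [352.58922302 134.11950883]
top [409.46351783 184.32012152] [411.39676994 183.55076338]
```

View pics/s1.png

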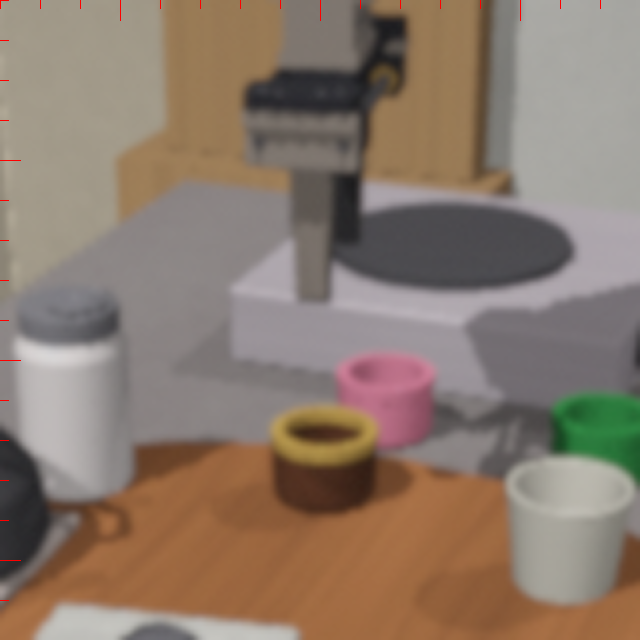

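View pics/t1.png

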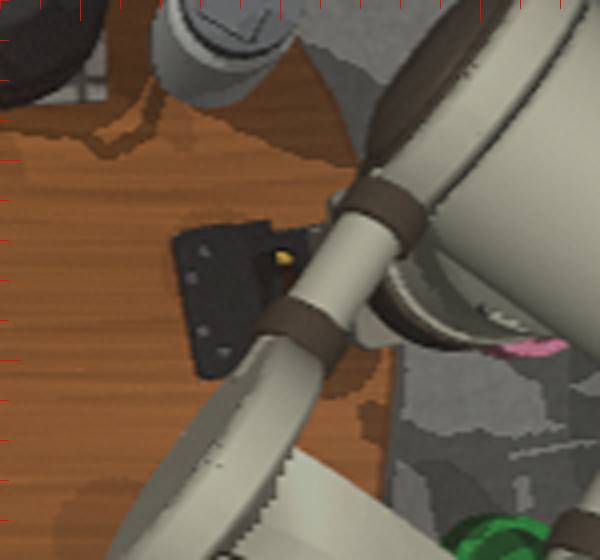

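```bash
python3 -c "
from h import *
s=get_state();p=np.array(s['position']);R=np.array(s['orientation'])
for sg in(-1,1):
  for d in(.046,.064):
    for x in (-.01,.01): print(sg,d,x,w2px('side',p+R@[x,sg*d,.017]), (w2px('side',p+R@[x,sg*d,.017])-[270,60])*4)
print((w2px('side',[.6026,-.2808,.066])-[270,60])*4,(w2px('side',[.6026,-.2808,.02])-[270,60])*4)
"
```

```text
-1 0.046 -0.01 [353.04482932 148.23206045] [332.17931727 352.92824179]
-1 0.046 0.01 [344.70271507 147.60390296] [298.81086028 350.41561185]
-1 0.064 -0.01 [351.5931043  151.21757641] [326.37241721 364.87030565]
-1 0.064 0.01 [343.13961042 150.5684383 ] [292.55844169 362.27375319]
1 0.046 -0.01 [359.87547028 134.18464275] [359.50188113 296.73857102]
1 0.046 0.01 [352.05979596 133.65069369] [328.23918386 294.60277477]
1 0.064 -0.01 [361.10712314 131.65171177] [364.42849255 286.60684709]
1 0.064 0.01 [353.38679023 131.13395791] [333.54716093 284.53583164]
[327.82223516 424.96194602] [327.32300466 490.3509224 ]
```

```bash
python3 -c "
from h import *
s=cv2.imread('pics/side1.png')
s=cv2.convertScaleAbs(s,alpha=1.3)
crop(s,320,85,60,75,8,'pics/s2.png')
s=get_state();p=np.array(s['position']);R=np.array(s['orientation'])
for zb in(-.071,-.1):
  for y in(-.0945,.0945):
    for x in(-.0375,.0375):
      q=p+R@[x,y,zb]; print(zb,y,x,((w2px('top',q)-[330,110])*4).round(),((w2px('side',q)-[270,60])*4).round())
"
```

```text
-0.071 -0.0945 -0.0375 [174. 397.] [367. 240.]
-0.071 -0.0945 0.0375 [143. 236.] [232. 232.]
-0.071 0.0945 -0.0375 [580. 324.] [419. 140.]
-0.071 0.0945 0.0375 [548. 164.] [301. 134.]
-0.1 -0.0945 -0.0375 [183. 395.] [368. 188.]
-0.1 -0.0945 0.0375 [151. 227.] [231. 181.]
-0.1 0.0945 -0.0375 [606. 319.] [420.  93.]
-0.1 0.0945 0.0375 [572. 153.] [301.  88.]
```

View pics/s2.png

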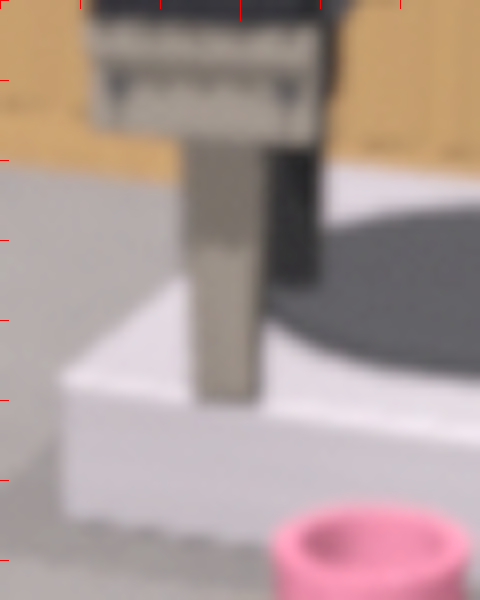

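The side view puts the fingertip about 14 px higher than my projection. I'll check the side camera on the canister (cap top at z=0.146) and on the other objects.

```bash
python3 -c "
from h import *
t=cv2.imread('pics/top0.png')
crop(t,280,60,140,90,5,'pics/t2.png')
for nm,u,v,z in(('can',389,108,.146),('jar cap',190,110,.105),('cup rim',381,265,.082),('pink',462,184,.046),('green',457,253,.046),('pot lidknob',202,300,.096)):
  w=px2w('top',u,v,z);print(nm,w.round(3),w2px('side',w).round(1))
"
```

```text
can [ 0.757 -0.238  0.146] [287.8 133.8]
jar cap [0.759 0.18  0.105] [177.5 233.4]
cup rim [ 0.432 -0.232  0.082] [413.9 180.1]
pink [ 0.612 -0.422  0.046] [367.3 152.2]
green [ 0.457 -0.408  0.046] [421.4 162.8]
pot lidknob [0.358 0.145 0.096] [397.8 281.5]
```

View pics/t2.png

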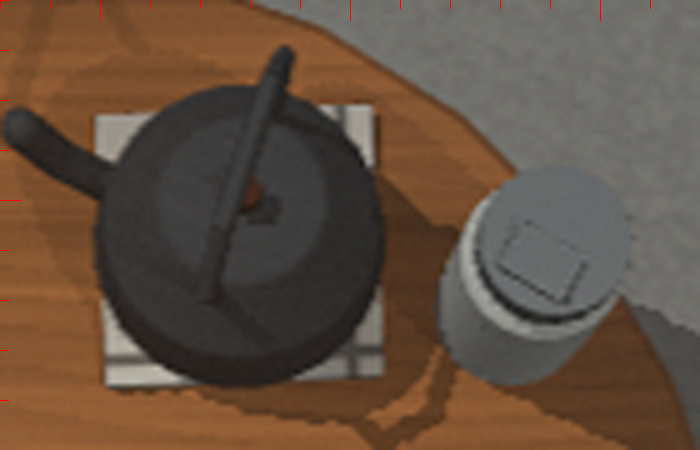

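View pics/side1.png

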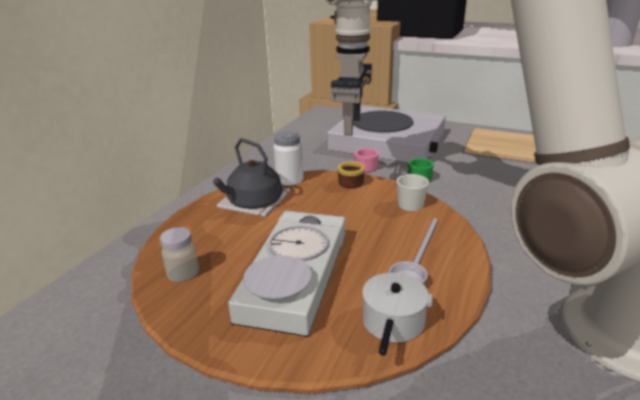

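```bash
python3 -c "
from h import *
tool_delta([.6026,-.2808,.085],10.88)
s=get_image('side');tool_delta([.6026,-.2808,.085],10.88)
crop(s[:,:,::-1].copy(),270,60,160,160,4,'pics/s3.png')
"
```

```text
t 1.6 pos [ 0.6021 -0.2822  0.1511] F [ 0.05 -0.01  0.19] w 0.0916 qd 0.17
delta [ 0.7 -1.4 66.1] [ 0.05 -0.02 -0.15]
t 1.65 pos [ 0.6022 -0.2822  0.1511] F [-0.14  0.2   0.63] w 0.092 qd 0.19
delta [ 0.6 -1.3 66.1] [ 0.05 -0.03 -0.15]
```

View pics/s3.png

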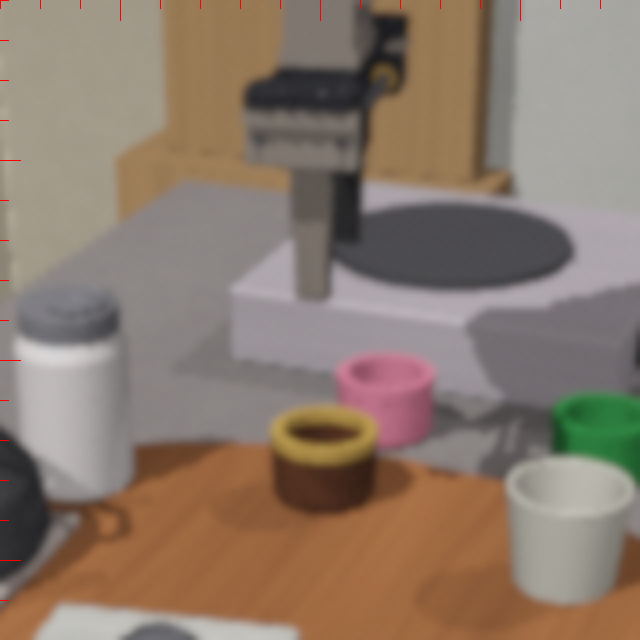

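Request:
{"method": "play_rows", "body": {
  "travel": [
    [0.2,-0.5,15],
    [0.5,-1.3,35],
    [0.6,-1.3,55],
    [0.6,-1.3,66],
    [0.6,-1.3,66]
  ],
  "twist": [
    [0,0,0],
    [0,0,-0.1],
    [0,0,-0.1],
    [0,0,-0.1],
    [0,0,-0.1]
  ],
  "hand": [0,0,0,0,0]
}}

```text
time_s: 2.15
position: [0.6009, -0.2801, 0.0825]
orientation: [[0.982, 0.187, -0.003], [0.187, -0.982, 0.002], [-0.003, -0.002, -1.0]]
force: [1.0, 0.1, 0.1]
gripper_width: 0.0923
```

```bash
python3 -c "
from h import *
tool_delta([.6026,-.2808,.05],10.88)
s=get_image('side')
crop(s[:,:,::-1].copy(),310,90,80,110,6,'pics/s4.png')
s=get_state();p=np.array(s['position']);R=np.array(s['orientation'])
for d in(-.064,-.046,.046,.064): print(d,((w2px('side',p+R@[0,d,.017])-[310,90])*6).round())
"
```

```text
t 2.15 pos [ 0.6009 -0.2801  0.0825] F [1.   0.13 0.13] w 0.0923 qd 2.36
delta [ 1.6  1.1 32.5] [-0.14  0.15 -0.08]
-0.064 [223. 522.]
-0.046 [232. 503.]
0.046 [273. 411.]
0.064 [281. 394.]
```

View pics/s4.png

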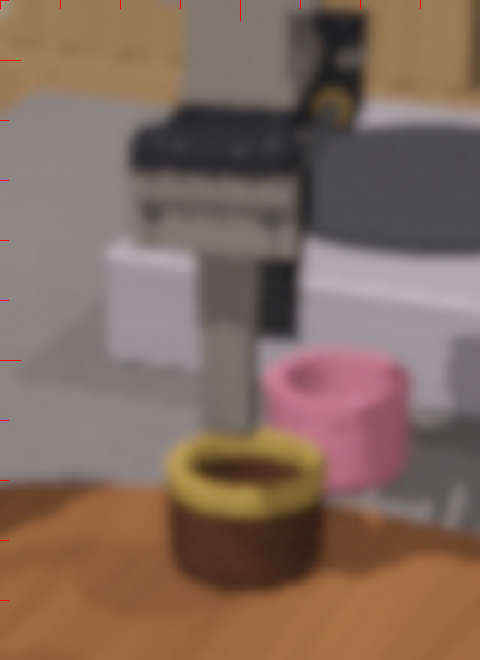

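```bash
python3 -c "
from h import *
s=get_image('top')
cv2.imwrite('pics/top2.png',s[:,:,::-1])
crop(s[:,:,::-1].copy(),350,130,100,100,6,'pics/t4.png')
s=get_state();p=np.array(s['position']);R=np.array(s['orientation'])
for z in(-.071,-.1,-.13): 
  for x in (-.0375,.0375):print(z,((w2px('top',p+R@[x,-.0945,z])-[350,130])*6).round())
print(((w2px('top',[.6026,-.2808,.066])-[350,130])*6).round())
for x in (-.01,.01):
  for d in(-.064,-.046,.046,.064): print(x,d,((w2px('top',p+R@[x,d,.017])-[350,130])*6).round())
"
```

```text
-0.071 [110. 480.]
-0.071 [ 68. 258.]
-0.1 [121. 478.]
-0.1 [ 78. 247.]
-0.13 [134. 475.]
-0.13 [ 89. 235.]
[311. 341.]
-0.01 -0.064 [148. 398.]
-0.01 -0.046 [196. 389.]
-0.01 0.046 [441. 345.]
-0.01 0.064 [489. 337.]
0.01 -0.064 [137. 345.]
0.01 -0.046 [185. 336.]
0.01 0.046 [430. 292.]
0.01 0.064 [478. 283.]
```

View pics/t4.png

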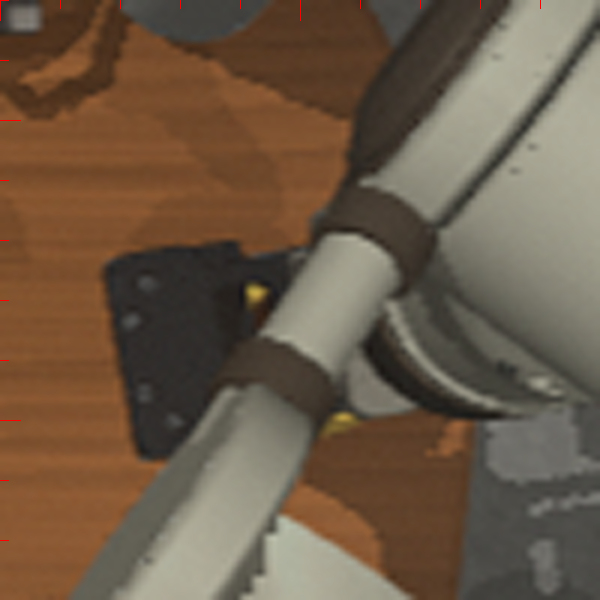

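View pics/top2.png

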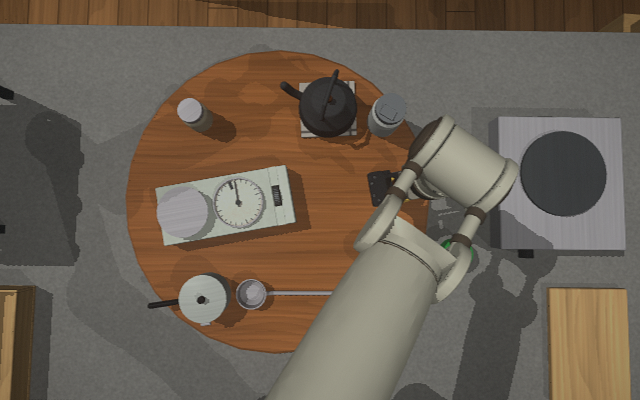

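Request:
{"method": "play_rows", "body": {
  "travel": [
    [0.8,0.6,10],
    [1.6,1.1,20],
    [1.6,1.1,30],
    [1.6,1.1,32.5],
    [1.6,1.1,32.5]
  ],
  "twist": [
    [0,0.1,0],
    [-0.1,0.1,-0.1],
    [-0.1,0.1,-0.1],
    [-0.1,0.1,-0.1],
    [-0.1,0.1,-0.1]
  ],
  "hand": [0,0,0,0,0]
}}

```text
time_s: 2.75
position: [0.6039, -0.2815, 0.0519]
orientation: [[0.982, 0.189, 0.002], [0.189, -0.982, -0.001], [0.001, 0.002, -1.0]]
force: [-0.4, 0.8, -0.2]
gripper_width: 0.0915
```

```bash
python3 -c "
from h import *
tool_delta([.6026,-.2808,.05],10.88)
s=get_image('side')
crop(s[:,:,::-1].copy(),310,90,80,110,6,'pics/s5.png')
s=get_state();p=np.array(s['position']);R=np.array(s['orientation'])
for d in(-.064,-.046,.046,.064): print(d,((w2px('side',p+R@[0,d,.017])-[310,90])*6).round())
"
```

```text
t 2.75 pos [ 0.6039 -0.2815  0.0519] F [-0.43  0.76 -0.18] w 0.0915 qd 0.94
delta [-1.2 -0.9  1.9] [ 0.09 -0.08  0.03]
-0.064 [219. 590.]
-0.046 [227. 570.]
0.046 [268. 475.]
0.064 [275. 458.]
```

View pics/s5.png

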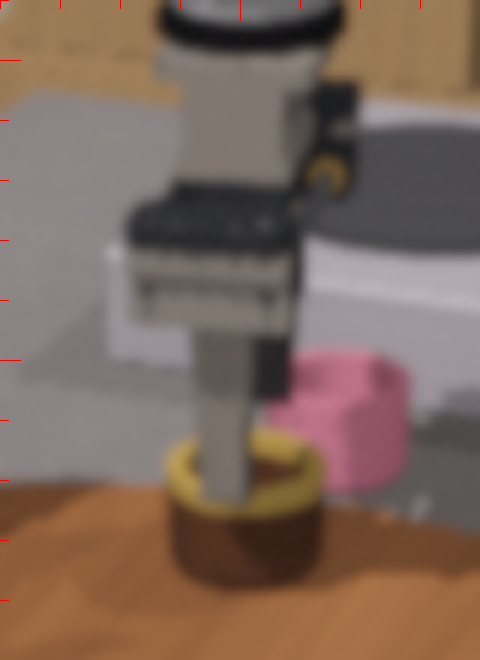

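Request:
{"method": "play_rows", "body": {
  "travel": [
    [-0.6,-0.5,3],
    [-1.2,-0.9,7],
    [-1.2,-0.9,11],
    [-1.2,-0.9,15],
    [-1.2,-0.9,15]
  ],
  "twist": [
    [0,0,0],
    [0.1,-0.1,0],
    [0.1,-0.1,0],
    [0.1,-0.1,0],
    [0.1,-0.1,0]
  ],
  "hand": [0,0,0,0,0]
}}

```text
time_s: 3.3
position: [0.6025, -0.2808, 0.0367]
orientation: [[0.982, 0.189, -0.001], [0.189, -0.982, 0.0], [-0.001, -0.0, -1.0]]
force: [0.3, 1.0, -0.8]
gripper_width: 0.0919
```

```bash
python3 -c "
from h import *
tool_delta([.6026,-.2808,.05],10.88)
s=get_image('side')
crop(s[:,:,::-1].copy(),310,90,80,110,6,'pics/s6.png')
s=get_state();p=np.array(s['position']);R=np.array(s['orientation'])
for d in(-.064,-.046,.046,.064): print(d,((w2px('side',p+R@[0,d,.017])-[310,90])*6).round())
"
```

```text
t 3.3 pos [ 0.6025 -0.2808  0.0367] F [ 0.32  1.04 -0.84] w 0.0919 qd 0.47
delta [  0.1  -0.  -13.3] [-0.02  0.03  0.03]
-0.064 [222. 625.]
-0.046 [230. 605.]
0.046 [270. 508.]
0.064 [278. 491.]
```

View pics/s6.png

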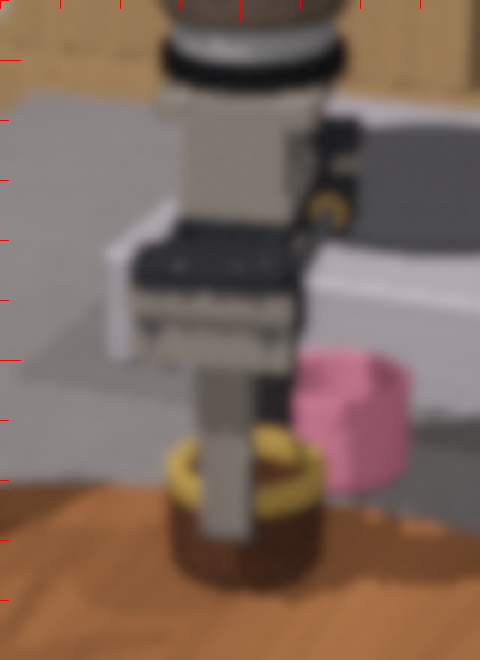

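Request:
{"method": "play_rows", "body": {
  "travel": [
    [0,0,-15],
    [0,0,-35],
    [0,0,-50],
    [0,0,-50],
    [0,0,-50],
    [0,0,-50]
  ],
  "twist": [
    [0,0,0],
    [0,0,0],
    [0,0,0],
    [0,0,0],
    [0,0,0],
    [0,0,0]
  ],
  "hand": [0,0,70,70,70,70]
}}

```text
time_s: 3.95
position: [0.6021, -0.2805, 0.0861]
orientation: [[0.982, 0.189, -0.002], [0.189, -0.982, 0.001], [-0.001, -0.001, -1.0]]
force: [-0.6, -0.5, -0.5]
gripper_width: 0.0669
```

```bash
python3 -c "
from h import *
tool_delta([.6026,-.2808,.05],10.88)
s=get_image('side')
crop(s[:,:,::-1].copy(),310,70,80,120,5,'pics/s7.png')
s=get_state();p=np.array(s['position']);R=np.array(s['orientation']);w=s['gripper_width']/2
for d in(-w-.018,-w,w,w+.018): print(d,((w2px('side',p+R@[0,d,.017])-[310,70])*5).round())
for x in(-.0375,.0375): print(((w2px('side',p+R@[x,-.0945,-.071])-[310,70])*5).round())
"
```

```text
t 3.95 pos [ 0.6021 -0.2805  0.0861] F [-0.61 -0.52 -0.46] w 0.0669 qd 0.52
delta [ 0.5  0.4 36.1] [-0.07  0.08  0.03]
-0.05131489998799174 [191. 521.]
-0.03331489998799174 [198. 505.]
0.03331489998799174 [223. 450.]
0.05131489998799174 [229. 436.]
[256. 391.]
[ 91. 379.]
```

View pics/s7.png

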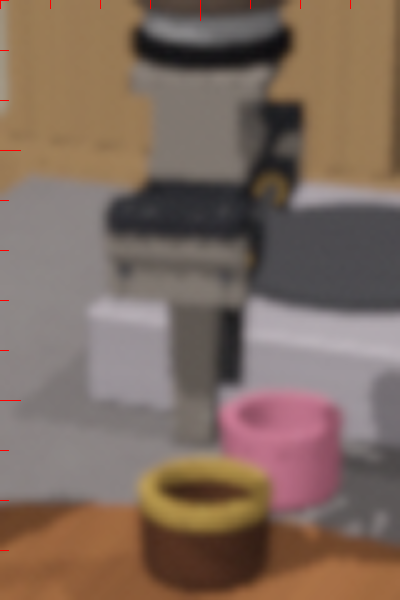

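Request:
{"method": "play_rows", "body": {
  "travel": [
    [0.5,0.4,0],
    [0.5,0.4,10],
    [0.5,0.4,30],
    [0.5,0.4,45],
    [0.5,0.4,50],
    [0.5,0.4,52],
    [0.5,0.4,53],
    [0.5,0.4,53]
  ],
  "twist": [
    [0,0,0],
    [0,0,0],
    [0,0,0],
    [0,0,0],
    [0,0,0],
    [0,0,0],
    [0,0,0],
    [0,0,0]
  ],
  "hand": [0,0,0,0,0,0,0,0]
}}

```text
time_s: 4.8
position: [0.603, -0.281, 0.0336]
orientation: [[0.982, 0.189, -0.001], [0.189, -0.982, 0.0], [-0.001, -0.001, -1.0]]
force: [-0.0, -0.6, -0.7]
gripper_width: 0.0918
```

No contact even though the reported tip is below the stool top. So the camera is right and the real tip sits about 3 cm higher than the reported pose. I'll keep going down while watching force and picture.

Request:
{"method": "play_rows", "body": {
  "travel": [
    [0,0,2],
    [0,0,4],
    [0,0,6],
    [0,0,8],
    [0,0,10],
    [0,0,10]
  ],
  "twist": [
    [0,0,0],
    [0,0,0],
    [0,0,0],
    [0,0,0],
    [0,0,0],
    [0,0,0]
  ],
  "hand": [0,0,0,0,0,0]
}}

```text
time_s: 5.4
position: [0.6027, -0.2808, 0.0231]
orientation: [[0.982, 0.189, -0.002], [0.189, -0.982, 0.001], [-0.001, -0.001, -1.0]]
force: [-0.2, -0.2, 0.7]
gripper_width: 0.092
```

```bash
python3 -c "
from h import *
tool_delta([.6026,-.2808,.05],10.88)
s=get_image('side')
crop(s[:,:,::-1].copy(),310,90,80,110,6,'pics/s8.png')
s=get_state();p=np.array(s['position']);R=np.array(s['orientation'])
for z in(.017,-.017):
 for d in(-.064,-.046,.046,.064): print(d,((w2px('side',p+R@[0,d,z])-[310,90])*6).round())
"
```

```text
t 5.4 pos [ 0.6027 -0.2808  0.0231] F [-0.17 -0.21  0.71] w 0.092 qd 0.17
delta [ -0.1  -0.1 -26.9] [-0.06  0.08  0.04]
-0.064 [221. 655.]
-0.046 [230. 634.]
0.046 [270. 537.]
0.064 [277. 519.]
-0.064 [221. 581.]
-0.046 [230. 561.]
0.046 [270. 467.]
0.064 [278. 450.]
```

View pics/s8.png

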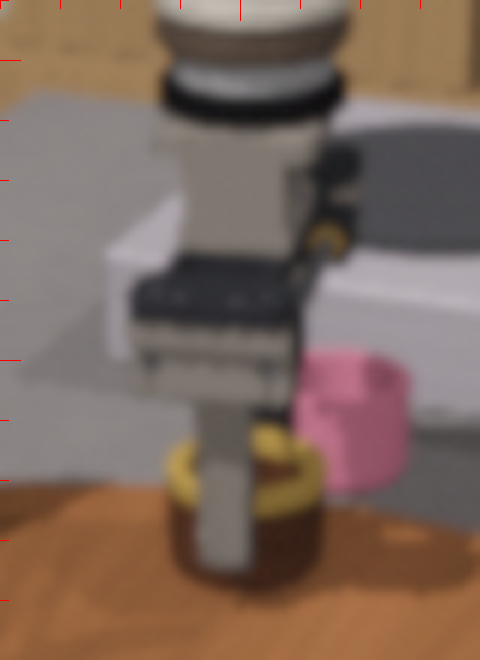

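Request:
{"method": "play_rows", "body": {
  "travel": [
    [0,0,3],
    [0,0,6],
    [0,0,8],
    [0,0,8],
    [0,0,8],
    [0,0,8],
    [0,0,8]
  ],
  "twist": [
    [0,0,0],
    [0,0,0],
    [0,0,0],
    [0,0,0],
    [0,0,0],
    [0,0,0],
    [0,0,0]
  ],
  "hand": [0,0,0,50,120,120,120]
}}

```text
time_s: 6.15
position: [0.6029, -0.281, 0.0155]
orientation: [[0.982, 0.189, -0.001], [0.189, -0.982, 0.0], [-0.001, -0.001, -1.0]]
force: [0.6, 0.2, 1.3]
gripper_width: 0.0659
```

```bash
python3 -c "
from h import *
tool_delta([.6026,-.2808,.05],10.88)
s=get_image('side')
crop(s[:,:,::-1].copy(),310,90,80,110,6,'pics/s9.png')
"
```

```text
t 6.15 pos [ 0.6029 -0.281   0.0155] F [0.64 0.23 1.28] w 0.0659 qd 0.09
delta [ -0.3  -0.3 -34.5] [-0.04  0.05  0.03]
```

View pics/s9.png

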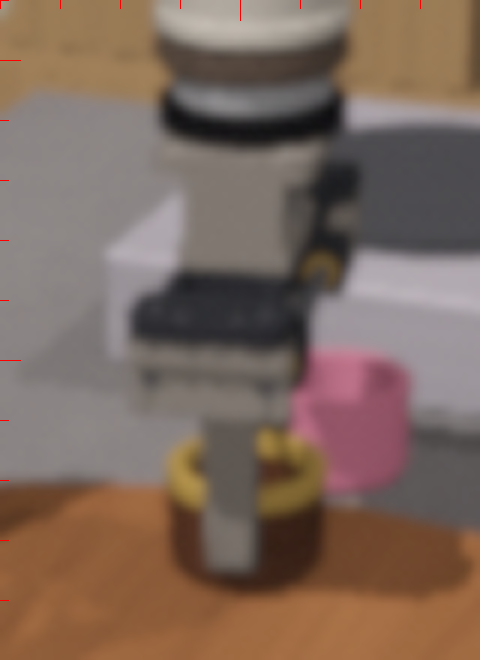

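Width 65.9 mm matches the 66 mm bowl, so it is gripped. Lifting.

Request:
{"method": "play_rows", "body": {
  "travel": [
    [0,0,-10],
    [0,0,-30],
    [0,0,-60],
    [0,0,-90],
    [0,0,-105],
    [0,-15,-105],
    [2,-45,-105],
    [4,-80,-105]
  ],
  "twist": [
    [0,0,0],
    [0,0,0],
    [0,0,0],
    [0,0,0],
    [0,0,0],
    [0,0,0],
    [0,0,0],
    [0,0,0]
  ],
  "hand": [120,120,120,120,120,120,120,120]
}}

```text
time_s: 7.0
position: [0.5902, -0.2, 0.1183]
orientation: [[0.982, 0.188, -0.004], [0.188, -0.982, 0.002], [-0.003, -0.003, -1.0]]
force: [0.2, 0.5, -1.9]
gripper_width: 0.0654
```

```bash
python3 -c "
from h import *
tool_delta([.5424,.1946,.1205],10.88)
s=get_image('side')
cv2.imwrite('pics/side3.png',s[:,:,::-1])
"
```

```text
t 7.0 pos [ 0.5902 -0.2     0.1183] F [ 0.24  0.48 -1.94] w 0.0654 qd 30.53
delta [  27.2 -396.5   -1.1] [-0.18  0.19 -0.04]
```

View pics/side3.png

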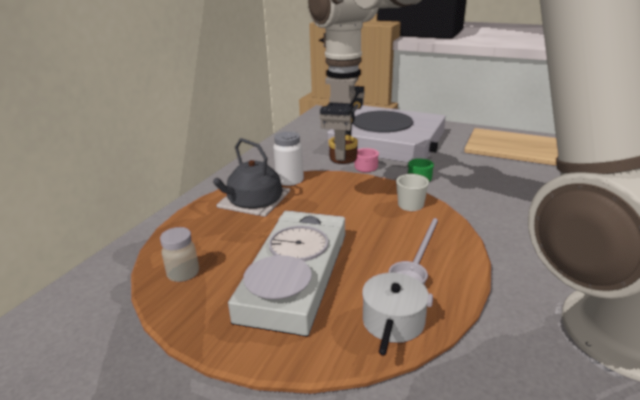

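The bowl is lifted, at about (343,150). On to the pan.

Request:
{"method": "play_rows", "body": {
  "travel": [
    [4,-40,-1],
    [7,-88,-1],
    [10,-136,-1],
    [13,-184,-1],
    [16,-232,-1],
    [19,-280,-1],
    [22,-328,-1],
    [25,-365,-1]
  ],
  "twist": [
    [0,0,0],
    [-0.1,0.1,0],
    [-0.1,0.1,0],
    [-0.1,0.1,0],
    [-0.1,0.1,0],
    [-0.1,0.1,0],
    [-0.1,0.1,0],
    [-0.1,0.1,0]
  ],
  "hand": [120,120,120,120,120,120,120,120]
}}

```text
time_s: 7.85
position: [0.5408, 0.1727, 0.1197]
orientation: [[0.981, 0.194, -0.008], [0.194, -0.981, 0.006], [-0.006, -0.008, -1.0]]
force: [0.0, 0.6, -1.1]
gripper_width: 0.0656
```

```bash
python3 -c "
from h import *
tool_delta([.5424,.1946,.1205],10.88)"
```

```text
t 7.85 pos [0.5408 0.1727 0.1197] F [ 0.    0.59 -1.14] w 0.0656 qd 37.27
delta [  5.8 -21.2  -0.7] [-0.43  0.36  0.3 ]
```

Request:
{"method": "play_rows", "body": {
  "travel": [
    [4,-16,0],
    [5.8,-21.2,0],
    [5.8,-21.2,6],
    [5.8,-21.2,12],
    [5.8,-21.2,16],
    [5.8,-21.2,16]
  ],
  "twist": [
    [-0.4,0.3,0.2],
    [-0.4,0.4,0.3],
    [-0.4,0.4,0.3],
    [-0.4,0.4,0.3],
    [-0.4,0.4,0.3],
    [-0.4,0.4,0.3]
  ],
  "hand": [120,120,120,120,120,120]
}}

```text
time_s: 8.45
position: [0.5417, 0.1935, 0.1025]
orientation: [[0.982, 0.187, -0.002], [0.187, -0.982, 0.0], [-0.002, -0.001, -1.0]]
force: [-0.8, 0.4, -1.9]
gripper_width: 0.0658
```

```bash
python3 -c "
from h import *
tool_delta([.5424,.1946,.0855],10.88)
s=get_image('side');t=get_image('top')
crop(s[:,:,::-1].copy(),220,120,160,220,3,'pics/s10.png')
crop(t[:,:,::-1].copy(),140,150,160,110,5,'pics/t10.png')
print((w2px('side',[.5421,.1948,.09])-[220,120])*3)
"
```

```text
t 8.45 pos [0.5417 0.1935 0.1025] F [-0.79  0.44 -1.9 ] w 0.0658 qd 0.88
delta [ 1.  -0.9 17. ] [-0.03  0.1  -0.09]
[176.51606902 461.76311227]
```

View pics/s10.png

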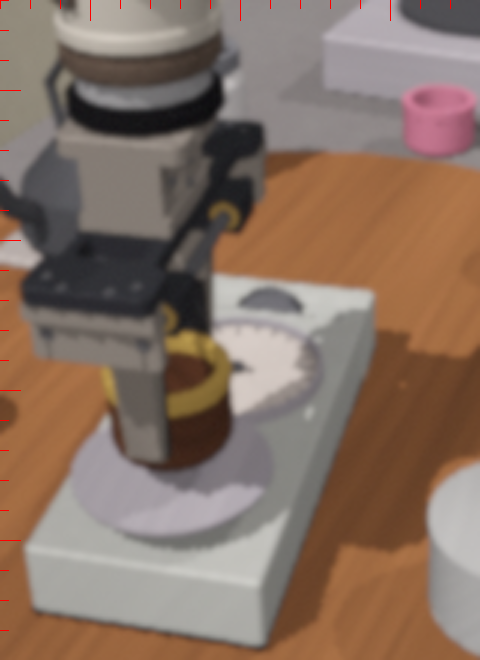

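View pics/t10.png

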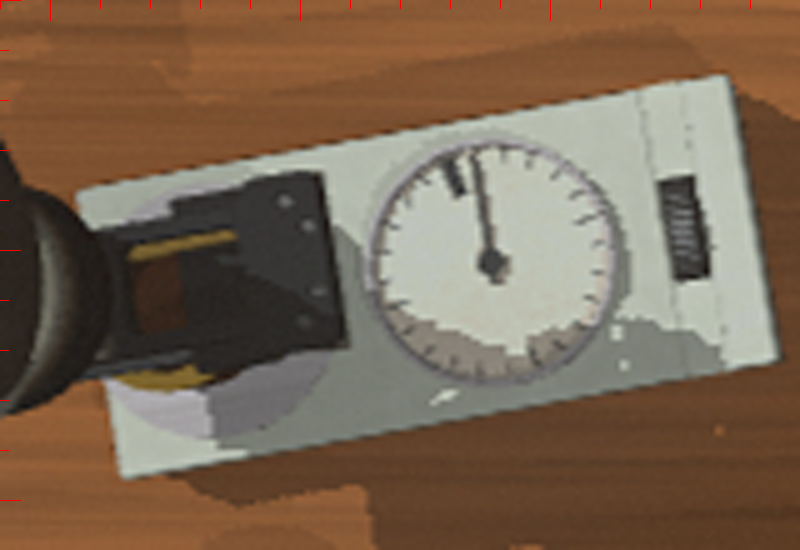

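Request:
{"method": "play_rows", "body": {
  "travel": [
    [0.5,-0.5,4],
    [1,-0.9,8],
    [1,-0.9,12],
    [1,-0.9,14],
    [1,-0.9,14]
  ],
  "twist": [
    [0,0,0],
    [0,0.1,-0.1],
    [0,0.1,-0.1],
    [0,0.1,-0.1],
    [0,0.1,-0.1]
  ],
  "hand": [120,120,120,120,120]
}}

```text
time_s: 9.05
position: [0.5428, 0.195, 0.089]
orientation: [[0.982, 0.189, 0.001], [0.189, -0.982, 0.001], [0.001, -0.001, -1.0]]
force: [-0.3, 0.2, -1.6]
gripper_width: 0.0658
```

```bash
python3 -c "
from h import *
tool_delta([.5424,.1946,.0855],10.88)
s=get_image('side')
crop(s[:,:,::-1].copy(),230,210,100,100,6,'pics/s11.png')
"
```

```text
t 9.05 pos [0.5428 0.195  0.089 ] F [-0.29  0.18 -1.62] w 0.0658 qd 0.52
delta [-0.5  0.3  3.5] [-0.03 -0.06  0.03]
```

View pics/s11.png

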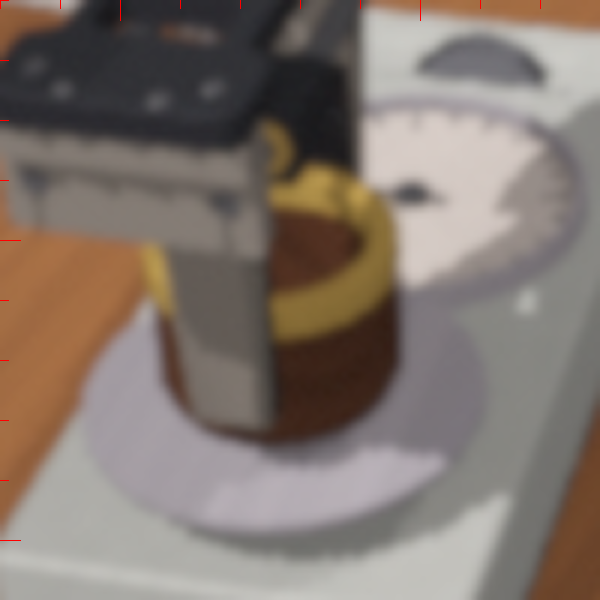

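Request:
{"method": "play_rows", "body": {
  "travel": [
    [-0.5,0.3,2],
    [-0.5,0.3,4],
    [-0.5,0.3,6],
    [-0.5,0.3,6],
    [-0.5,0.3,6]
  ],
  "twist": [
    [0,0,0],
    [0,0,0],
    [0,0,0],
    [0,0,0],
    [0,0,0]
  ],
  "hand": [120,120,120,120,120]
}}

```text
time_s: 9.6
position: [0.5426, 0.1947, 0.0834]
orientation: [[0.982, 0.189, 0.001], [0.189, -0.982, 0.001], [0.001, -0.001, -1.0]]
force: [-0.1, 0.2, -1.2]
gripper_width: 0.0653
```

```bash
python3 -c "
from h import *
tool_delta([.5424,.1946,.0855],10.88)
s=get_image('side');t=get_image('top')
a=s[:,:,::-1].copy();b=t[:,:,::-1].copy()
crop(a,230,210,100,100,6,'pics/s12.png');crop(b,150,160,150,90,5,'pics/t12.png')
"
```

```text
t 9.6 pos [0.5426 0.1947 0.0834] F [-0.11  0.21 -1.2 ] w 0.0653 qd 0.17
delta [-0.2  0.  -2.1] [-0.03 -0.08  0.04]
```

View pics/s12.png

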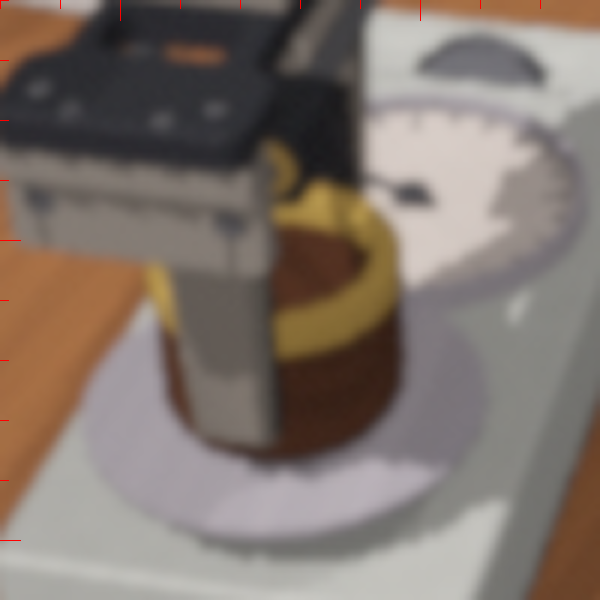

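View pics/t12.png

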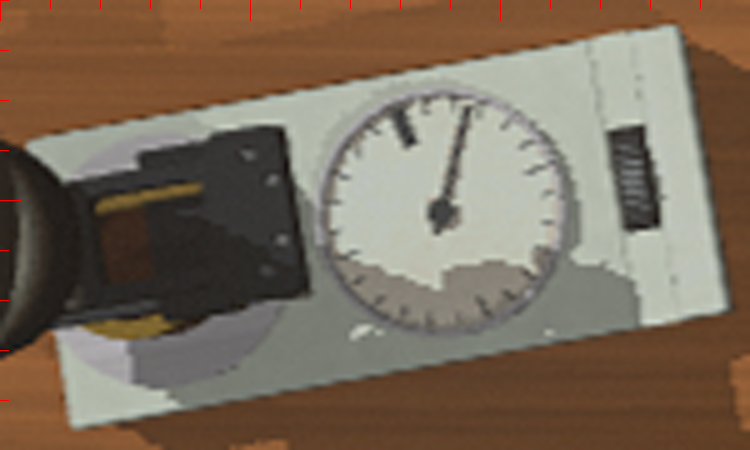

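Contact: the pointer has moved clockwise by about 0.38 rad. In the side view the bowl may sit a little off the pan centre, so I'll overlay its predicted outline on the top view.

```bash
python3 -c "
from h import *
t=get_image('top');s=get_image('side')
def ov(n,im,x0,y0,w,h,k,fn,items):
  o=cv2.resize(im[y0:y0+h,x0:x0+w,::-1].copy(),None,fx=k,fy=k,interpolation=cv2.INTER_CUBIC)
  for c,r,col in items:
    P=[((w2px(n,np.array(c)+[r*np.cos(a),r*np.sin(a),0])-[x0,y0]+.5)*k) for a in np.linspace(0,6.28,90)]
    cv2.polylines(o,[np.int32(P)],True,col,1)
  cv2.imwrite(fn,o)
b=[.5424,.1946];it=[((*b,.134),.033,(0,0,255)),((*b,.088),.033,(255,0,0)),((.5421,.1948,.088),.055,(0,255,0)),((.5421-.005,.1948+.009,.088),.055,(255,255,0))]
ov('top',t,150,160,90,90,7,'pics/o1.png',it)
ov('side',s,230,210,100,100,6,'pics/o2.png',it)
"
```

```text
(no output)
```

View pics/o1.png

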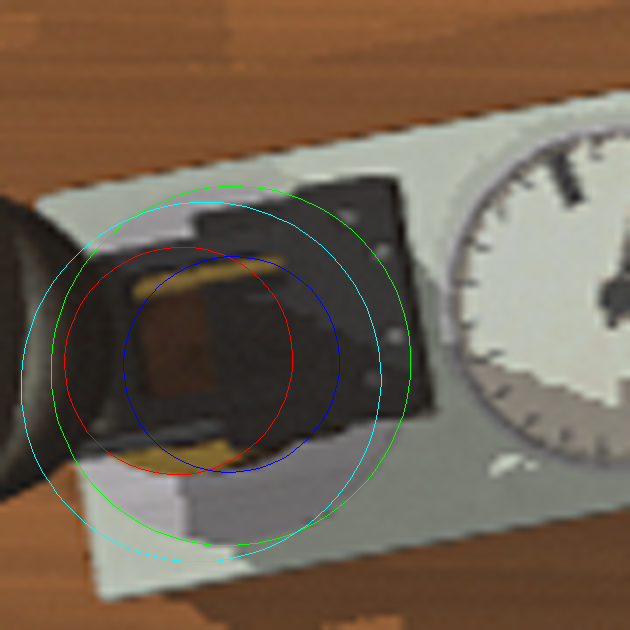

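View pics/o2.png

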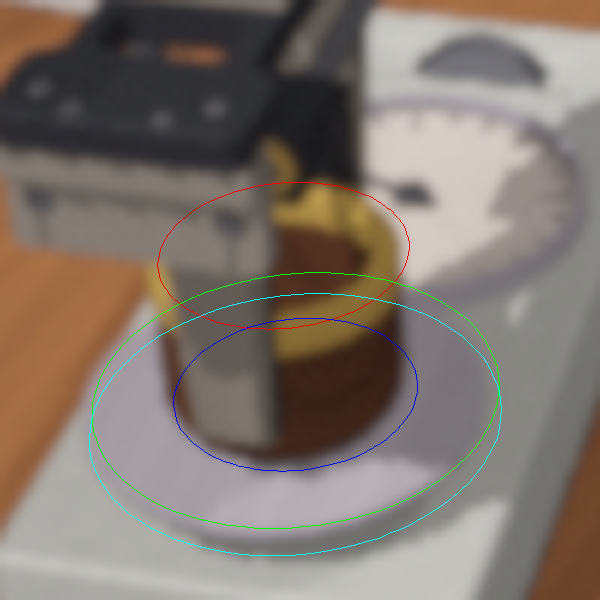

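```bash
python3 -c "
from h import *
t=get_image('top')[:,:,::-1].copy()
t=cv2.convertScaleAbs(t,alpha=1.6)
crop(t,152,190,60,45,12,'pics/o3.png')
"
```

```text
(no output)
```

View pics/o3.png

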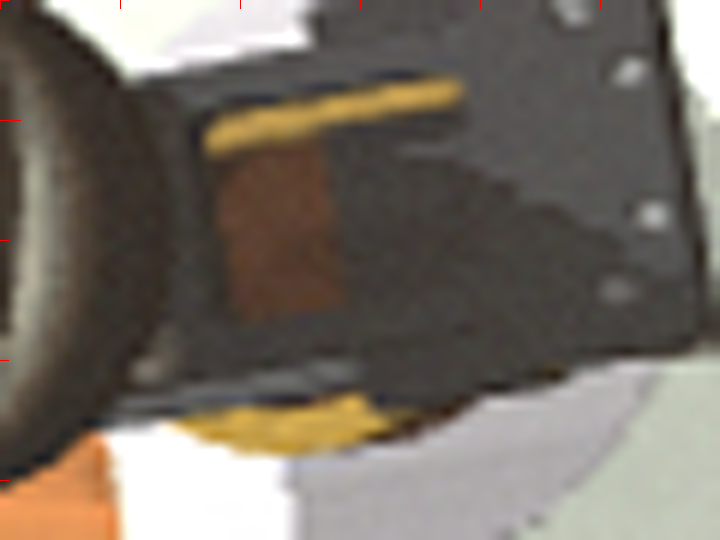

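The top view agrees: the rim's lowest point is at (175.3,227.4), matching the prediction. The side camera simply shows everything about 1.5–3 px low. The bowl is centred, so I'll lower it a touch and release.

Request:
{"method": "play_rows", "body": {
  "travel": [
    [0,0,1],
    [0,0,2],
    [0,0,3],
    [0,0,3],
    [0,0,3],
    [0,0,3],
    [0,0,3]
  ],
  "twist": [
    [0,0,0],
    [0,0,0],
    [0,0,0],
    [0,0,0],
    [0,0,0],
    [0,0,0],
    [0,0,0]
  ],
  "hand": [120,120,120,60,30,20,20]
}}

```text
time_s: 10.55
position: [0.5427, 0.1947, 0.0805]
orientation: [[0.982, 0.189, 0.002], [0.189, -0.982, 0.001], [0.002, -0.001, -1.0]]
force: [-0.2, -0.5, 0.5]
gripper_width: 0.0845
```

Request:
{"method": "play_rows", "body": {
  "travel": [
    [0,0,-8],
    [0,0,-25],
    [0,0,-45],
    [0,0,-65],
    [0,20,-80],
    [0,55,-80],
    [0,100,-80],
    [0,140,-80]
  ],
  "twist": [
    [0,0,0],
    [0,0,0],
    [0,0,0],
    [0,0,0],
    [0,0,0],
    [0,0,0],
    [0,0,0],
    [0,0,0]
  ],
  "hand": [20,20,20,20,60,120,255,255]
}}

```text
time_s: 11.35
position: [0.5696, 0.0556, 0.1615]
orientation: [[0.982, 0.19, 0.003], [0.19, -0.982, 0.001], [0.003, 0.0, -1.0]]
force: [0.7, 0.4, -0.2]
gripper_width: 0.0549
```

```bash
python3 -c "
from h import *
tool_delta([.5424,.1946,.0855],10.88)
t=get_image('top');s=get_image('side')
cv2.imwrite('pics/top13.png',t[:,:,::-1]);cv2.imwrite('pics/side13.png',s[:,:,::-1])
crop(t[:,:,::-1].copy(),140,150,160,110,5,'pics/t13.png')
"
```

```text
t 11.35 pos [0.5696 0.0556 0.1615] F [ 0.71  0.4  -0.19] w 0.0549 qd 39.8
delta [  -0.6 -141.6   76. ] [ 0.01 -0.19  0.07]
```

View pics/t13.png

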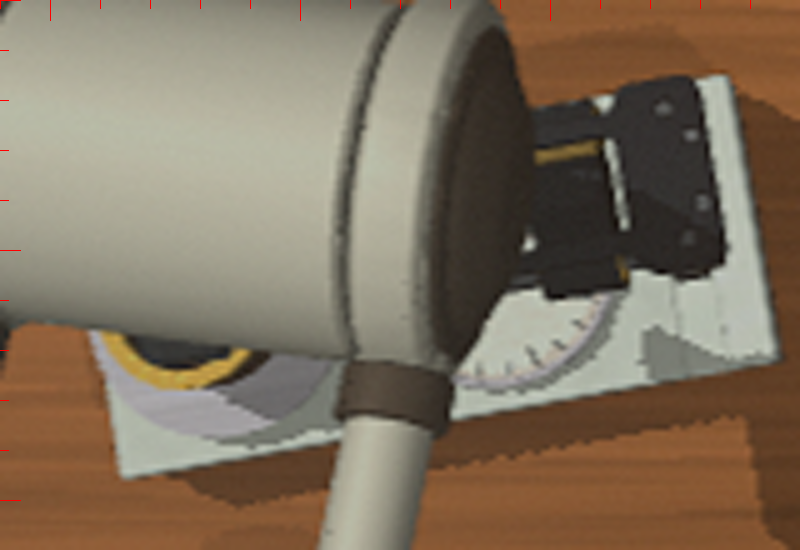

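View pics/side13.png

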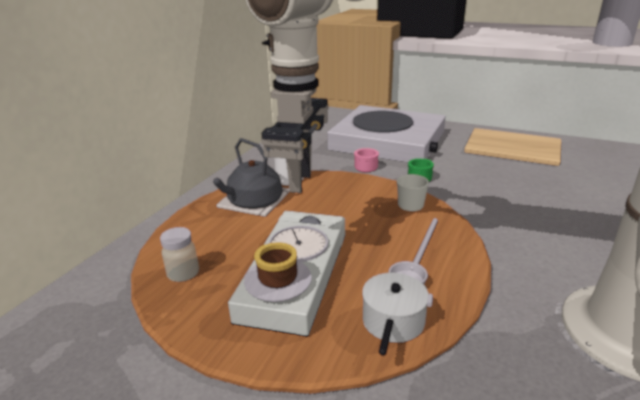

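The bowl stands centred on the pan, at about (277,268) in the side view, and the pointer has moved. Now the wheel.

```bash
python3 -c "
from h import *
tool_delta([.5727,-.0059,.10],10.88)"
```

```text
t 11.45 pos [0.5702 0.0528 0.1613] F [0.15 0.47 0.15] w 0.0467 qd 4.14
delta [-8.6 58.1 61.4] [ 0.08 -0.17 -0.26]
```

Request:
{"method": "play_rows", "body": {
  "travel": [
    [-4,30,0],
    [-8,50,15],
    [-8.6,58,35],
    [-8.6,58.1,55],
    [-8.6,58.1,61],
    [-8.6,58.1,61],
    [-8.6,58.1,61]
  ],
  "twist": [
    [0,0,0],
    [0.1,-0.2,-0.2],
    [0.1,-0.2,-0.3],
    [0.1,-0.2,-0.3],
    [0.1,-0.2,-0.3],
    [0.1,-0.2,-0.3],
    [0.1,-0.2,-0.3]
  ],
  "hand": [255,255,255,255,255,255,255]
}}

```text
time_s: 12.15
position: [0.5734, -0.0055, 0.1016]
orientation: [[0.982, 0.19, 0.001], [0.19, -0.982, 0.0], [0.001, 0.0, -1.0]]
force: [-0.0, -0.1, 0.5]
gripper_width: 0.0006
```

```bash
python3 -c "
from h import *
tool_delta([.5727,-.0059,.07],10.88)
t=get_image('top');s=get_image('side')
crop(t[:,:,::-1].copy(),200,150,110,90,7,'pics/t14.png')
crop(s[:,:,::-1].copy(),250,130,110,150,5,'pics/s14.png')
s=get_state();p=np.array(s['position']);R=np.array(s['orientation'])
for z in(.017,-.017): print(((w2px('side',p+R@[0,0,z])-[250,130])*5).round())
"
```

```text
t 12.15 pos [ 0.5734 -0.0055  0.1016] F [-0.01 -0.09  0.49] w 0.0006 qd 0.58
delta [-0.8  0.3 31.6] [ 0.01 -0.06  0.09]
[324. 421.]
[321. 347.]
```

View pics/t14.png

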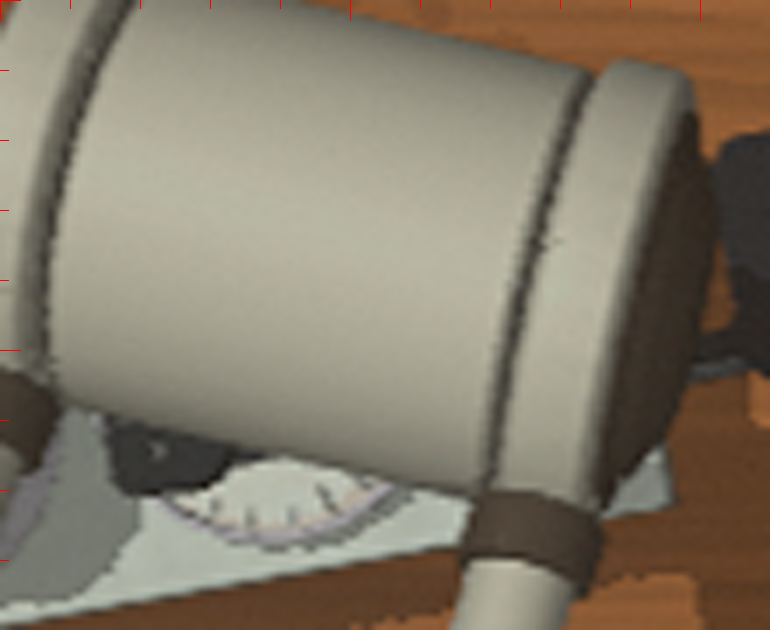

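View pics/s14.png

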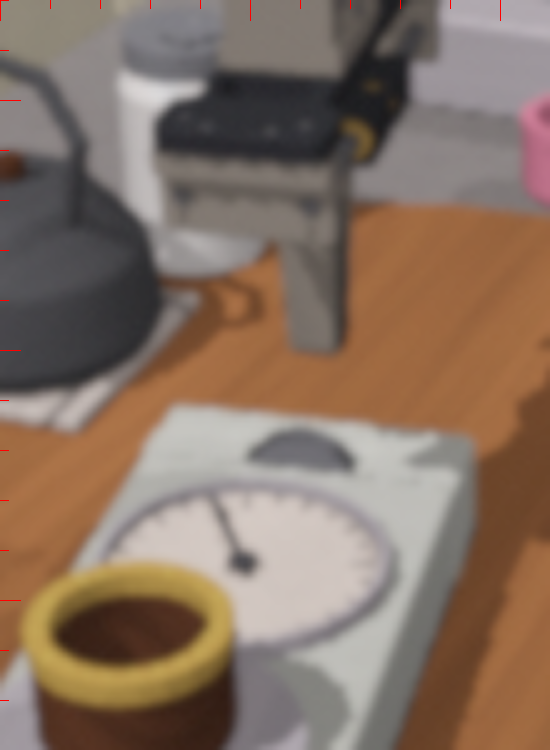

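Request:
{"method": "play_rows", "body": {
  "travel": [
    [-0.8,0.3,8],
    [-0.8,0.3,18],
    [-0.8,0.3,26],
    [-0.8,0.3,30],
    [-0.8,0.3,30]
  ],
  "twist": [
    [0,0,0],
    [0,0,0],
    [0,0,0],
    [0,0,0],
    [0,0,0]
  ],
  "hand": [255,255,255,255,255]
}}

```text
time_s: 12.75
position: [0.5721, -0.006, 0.0706]
orientation: [[0.982, 0.19, -0.0], [0.19, -0.982, 0.0], [-0.0, -0.0, -1.0]]
force: [-0.9, 0.8, 1.1]
gripper_width: 0.0004
```

Request:
{"method": "play_rows", "body": {
  "travel": [
    [0,0,1],
    [0,0,1]
  ],
  "twist": [
    [0,0,0],
    [0,0,0]
  ],
  "hand": [255,255]
}}

```text
time_s: 12.95
position: [0.5721, -0.006, 0.0696]
orientation: [[0.982, 0.19, -0.0], [0.19, -0.982, 0.0], [-0.0, -0.0, -1.0]]
force: [-0.5, 1.3, 0.1]
gripper_width: 0.0004
```

```bash
python3 -c "
from h import *
tool_delta([.5727,-.0059,.07],10.88)
s=get_image('side')
crop(s[:,:,::-1].copy(),290,180,60,50,10,'pics/s15.png')
"
```

```text
t 12.95 pos [ 0.5721 -0.006   0.0696] F [-0.46  1.3   0.15] w 0.0004 qd 0.32
delta [ 0.6  0.  -0.4] [-0.02  0.02  0.08]
```

View pics/s15.png

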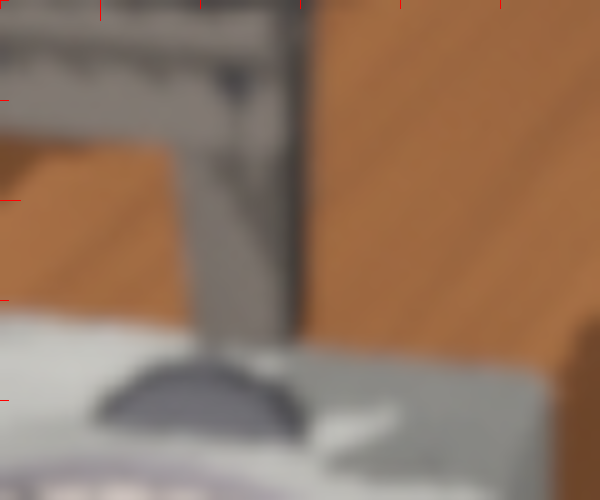

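Request:
{"method": "play_rows", "body": {
  "travel": [
    [0,0,1],
    [0,0,1]
  ],
  "twist": [
    [0,0,0],
    [0,0,0]
  ],
  "hand": [255,255]
}}

```text
time_s: 13.2
position: [0.5723, -0.006, 0.0688]
orientation: [[0.982, 0.19, 0.0], [0.19, -0.982, 0.0], [0.0, -0.0, -1.0]]
force: [0.5, -0.4, -0.1]
gripper_width: 0.0005
```

Request:
{"method": "play_rows", "body": {
  "travel": [
    [0,0,1],
    [0,0,1]
  ],
  "twist": [
    [0,0,0],
    [0,0,0]
  ],
  "hand": [255,255]
}}

```text
time_s: 13.4
position: [0.5723, -0.006, 0.0678]
orientation: [[0.982, 0.19, -0.0], [0.19, -0.982, 0.0], [0.0, -0.0, -1.0]]
force: [0.2, -0.5, -0.9]
gripper_width: 0.0011
```

Request:
{"method": "play_rows", "body": {
  "travel": [
    [0,0,1],
    [0,0,1]
  ],
  "twist": [
    [0,0,0],
    [0,0,0]
  ],
  "hand": [255,255]
}}

```text
time_s: 13.6
position: [0.5721, -0.006, 0.0666]
orientation: [[0.982, 0.19, -0.0], [0.19, -0.982, 0.0], [-0.0, -0.0, -1.0]]
force: [0.3, 0.1, -0.4]
gripper_width: 0.0002
```

Request:
{"method": "play_rows", "body": {
  "travel": [
    [0,0,1],
    [0,0,1]
  ],
  "twist": [
    [0,0,0],
    [0,0,0]
  ],
  "hand": [255,255]
}}

```text
time_s: 13.8
position: [0.572, -0.006, 0.0654]
orientation: [[0.982, 0.19, -0.001], [0.19, -0.982, 0.0], [-0.001, -0.0, -1.0]]
force: [-0.3, 0.8, -0.8]
gripper_width: 0.0007
```

Request:
{"method": "play_rows", "body": {
  "travel": [
    [0,0,1],
    [0,0,1]
  ],
  "twist": [
    [0,0,0],
    [0,0,0]
  ],
  "hand": [255,255]
}}

```text
time_s: 14.0
position: [0.5719, -0.006, 0.0643]
orientation: [[0.982, 0.19, -0.001], [0.19, -0.982, 0.0], [-0.001, -0.001, -1.0]]
force: [-0.6, 0.5, 0.4]
gripper_width: 0.0007
```

Request:
{"method": "play_rows", "body": {
  "travel": [
    [0,0,1],
    [0,0,1]
  ],
  "twist": [
    [0,0,0],
    [0,0,0]
  ],
  "hand": [255,255]
}}

```text
time_s: 14.2
position: [0.5717, -0.0059, 0.063]
orientation: [[0.982, 0.19, -0.001], [0.19, -0.982, 0.0], [-0.001, -0.001, -1.0]]
force: [0.5, 0.1, 1.0]
gripper_width: 0.0005
```

```bash
python3 -c "
from h import *
tool_delta([.5727,-.0059,.07],10.88)
s=get_image('side')
crop(s[:,:,::-1].copy(),290,180,60,50,10,'pics/s16.png')
"
```

```text
t 14.2 pos [ 0.5717 -0.0059  0.063 ] F [0.53 0.14 1.03] w 0.0005 qd 0.11
delta [ 1.   0.2 -7. ] [-0.04  0.06  0.07]
```

View pics/s16.png

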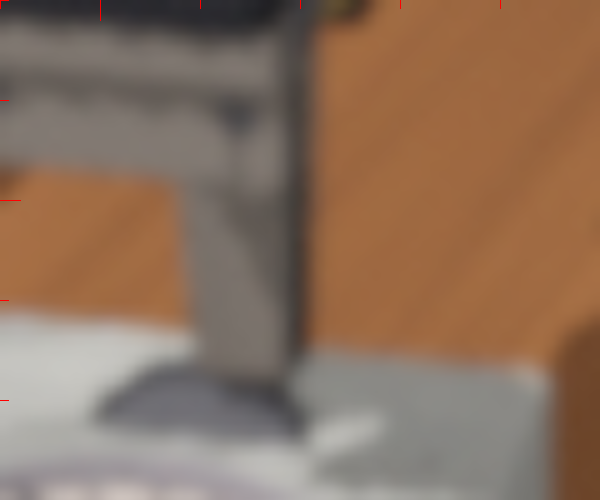

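Request:
{"method": "play_rows", "body": {
  "travel": [
    [0,0,0.8],
    [0,0,0.8]
  ],
  "twist": [
    [0,0,0],
    [0,0,0]
  ],
  "hand": [255,255]
}}

```text
time_s: 14.45
position: [0.5717, -0.0059, 0.0622]
orientation: [[0.982, 0.19, -0.001], [0.19, -0.982, 0.001], [-0.001, -0.001, -1.0]]
force: [-1.1, -0.6, -0.2]
gripper_width: 0.0005
```

Request:
{"method": "play_rows", "body": {
  "travel": [
    [0,0,0.8],
    [0,0,0.8]
  ],
  "twist": [
    [0,0,0],
    [0,0,0]
  ],
  "hand": [255,255]
}}

```text
time_s: 14.65
position: [0.5716, -0.0059, 0.0613]
orientation: [[0.982, 0.19, -0.002], [0.19, -0.982, 0.001], [-0.001, -0.001, -1.0]]
force: [0.5, -0.3, 0.3]
gripper_width: 0.0007
```

Request:
{"method": "play_rows", "body": {
  "travel": [
    [1,0,0.8],
    [1.5,0,0.8]
  ],
  "twist": [
    [0,0,0],
    [0,0.1,0]
  ],
  "hand": [255,255]
}}

```text
time_s: 14.85
position: [0.5731, -0.0056, 0.0604]
orientation: [[0.982, 0.19, 0.0], [0.19, -0.982, 0.001], [0.0, -0.001, -1.0]]
force: [0.5, -0.4, 0.5]
gripper_width: 0.0005
```

Request:
{"method": "play_rows", "body": {
  "travel": [
    [1,0,0.8],
    [1,0,0.8]
  ],
  "twist": [
    [0,0,0],
    [0,0,0]
  ],
  "hand": [255,255]
}}

```text
time_s: 15.05
position: [0.5739, -0.0054, 0.0597]
orientation: [[0.982, 0.19, -0.001], [0.19, -0.982, 0.001], [-0.0, -0.001, -1.0]]
force: [-2.5, -0.3, 3.3]
gripper_width: 0.0006
```

Contact with the rim at a reported z of about 0.060. Pressing a bit more, then rolling.

Request:
{"method": "play_rows", "body": {
  "travel": [
    [0,0,0.5],
    [0,0,0.5]
  ],
  "twist": [
    [0,0,0],
    [0,0,0]
  ],
  "hand": [255,255]
}}

```text
time_s: 15.25
position: [0.5739, -0.0054, 0.0595]
orientation: [[0.982, 0.19, -0.001], [0.19, -0.982, 0.001], [-0.0, -0.001, -1.0]]
force: [-2.5, 0.4, 4.0]
gripper_width: 0.0003
```

Request:
{"method": "play_rows", "body": {
  "travel": [
    [0,0,0.7],
    [0,0,0.7]
  ],
  "twist": [
    [0,0,0],
    [0,0,0]
  ],
  "hand": [255,255]
}}

```text
time_s: 15.45
position: [0.5741, -0.0055, 0.0592]
orientation: [[0.982, 0.19, -0.0], [0.19, -0.982, 0.001], [-0.0, -0.001, -1.0]]
force: [-2.3, 0.7, 5.1]
gripper_width: 0.0003
```

Request:
{"method": "play_rows", "body": {
  "travel": [
    [0,0,1.1],
    [1.5,0,1.2],
    [3.5,0,1.2],
    [5.5,0,1.2]
  ],
  "twist": [
    [0,0,0],
    [0,0,0],
    [0,0,0],
    [0,0,0]
  ],
  "hand": [255,255,255,255]
}}

```text
time_s: 15.85
position: [0.5797, -0.0044, 0.0589]
orientation: [[0.982, 0.19, -0.0], [0.19, -0.982, 0.001], [0.0, -0.001, -1.0]]
force: [-4.7, -0.2, 7.9]
gripper_width: 0.0002
```

```bash
python3 -c "
from h import *
tool_delta([.5806,-.0044,.0585],10.88)
s=get_image('side')
crop(s[:,:,::-1].copy(),260,190,80,80,8,'pics/s17.png')
"
```

```text
t 15.85 pos [ 0.5797 -0.0044  0.0589] F [-4.74 -0.24  7.94] w 0.0002 qd 3.33
delta [0.9 0.2 0.4] [-0.04 -0.    0.09]
```

View pics/s17.png

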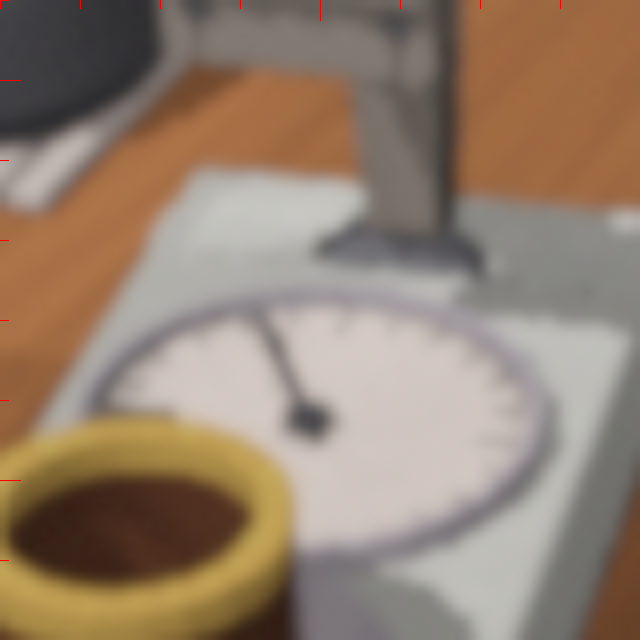

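Request:
{"method": "play_rows", "body": {
  "travel": [
    [2,0,0.9],
    [4,0,0.9],
    [6,0,0.9],
    [8,0,0.9]
  ],
  "twist": [
    [0,0,0],
    [0,0,0],
    [0,0,0],
    [0,0,0]
  ],
  "hand": [255,255,255,255]
}}

```text
time_s: 16.3
position: [0.5881, -0.0028, 0.0588]
orientation: [[0.982, 0.19, 0.0], [0.19, -0.982, 0.001], [0.001, -0.001, -1.0]]
force: [-4.1, 0.7, 7.7]
gripper_width: 0.0004
```

```bash
python3 -c "
from h import *
tool_delta([.5806,-.0044,.0585],10.88)
s=get_image('side')
crop(s[:,:,::-1].copy(),260,190,80,80,8,'pics/s18.png')
"
```

```text
t 16.3 pos [ 0.5881 -0.0028  0.0588] F [-4.11  0.68  7.67] w 0.0004 qd 3.44
delta [-7.7  0.2  0.3] [-0.03 -0.04  0.09]
```

View pics/s18.png

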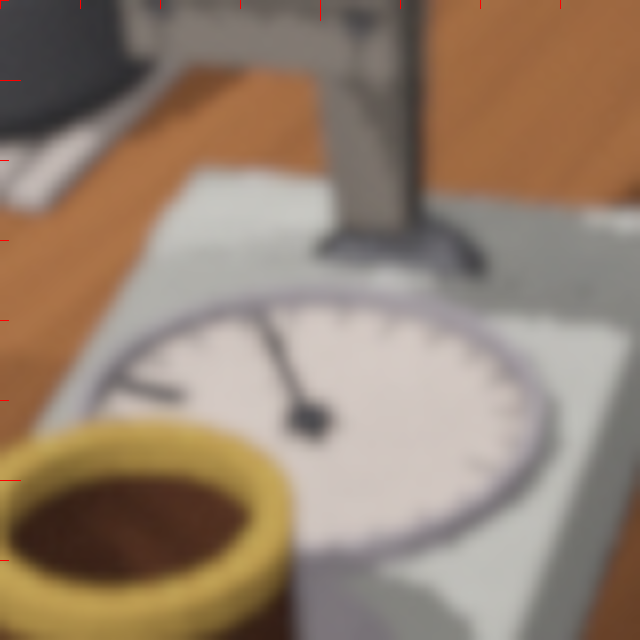

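```bash
cat >> h.py <<'E'
def ang(u,v,hub=(312,422),x0=260,y0=190,k=8,zh=.077,z=.076):
    f=lambda a,zz:px2w('side',(a[0]+.5)/k-.5+x0,(a[1]+.5)/k-.5+y0,zz)[:2]
    d=f((u,v),z)-f(hub,zh);return np.degrees(np.arctan2(d[1],d[0]))-10.88,np.linalg.norm(d)*1000
E
python3 -c "
from h import *
print('tip',ang(258,312,z=.077),ang(270,337,z=.077));print('bar',ang(115,378),ang(150,388),ang(182,397))"
```

```text
tip (np.float64(-58.34766428636205), np.float64(49.7802376264556)) (np.float64(-58.25509751036153), np.float64(38.06950605846627))
bar (np.float64(-10.388921254745046), np.float64(52.07738222305137)) (np.float64(-9.612518045521597), np.float64(42.35142321698466)) (np.float64(-8.611364667466331), np.float64(33.574382163007655))
```

Request:
{"method": "play_rows", "body": {
  "travel": [
    [0,0,-2],
    [0,0,-4],
    [-5,0,-4],
    [-11,0,-4],
    [-15,0,-4],
    [-15,0.2,-4],
    [-15,0.2,-2],
    [-15,0.2,-1.5]
  ],
  "twist": [
    [0,0,0],
    [0,0,0],
    [0,0,0],
    [0,0,0],
    [0,0,0.1],
    [0,0,0.1],
    [0,0,0.1],
    [0,0,0.1]
  ],
  "hand": [255,255,255,255,255,255,255,255]
}}

```text
time_s: 17.15
position: [0.5738, -0.0058, 0.0602]
orientation: [[0.982, 0.189, 0.001], [0.189, -0.982, 0.001], [0.001, -0.0, -1.0]]
force: [0.2, 0.0, 0.9]
gripper_width: 0.0004
```

```bash
python3 -c "
from h import *
tool_delta([.5727,-.0059,.0588],10.88)"
```

```text
t 17.15 pos [ 0.5738 -0.0058  0.0602] F [0.23 0.03 0.89] w 0.0004 qd 0.5
delta [-1.1 -0.1  1.4] [-0.03 -0.07 -0.01]
```

Request:
{"method": "play_rows", "body": {
  "travel": [
    [-0.5,0,0.8],
    [-0.5,0,1.6],
    [-0.5,0,2.1],
    [1,0,2.2],
    [3,0,2.2],
    [5,0,2.2]
  ],
  "twist": [
    [0,0,0],
    [0,0,0],
    [0,0,0],
    [0,0,0],
    [0,0,0],
    [0,0,0]
  ],
  "hand": [255,255,255,255,255,255]
}}

```text
time_s: 17.75
position: [0.5785, -0.005, 0.0589]
orientation: [[0.982, 0.189, 0.0], [0.189, -0.982, 0.0], [0.0, -0.0, -1.0]]
force: [-4.6, -0.2, 7.7]
gripper_width: 0.0003
```

Request:
{"method": "play_rows", "body": {
  "travel": [
    [2,0,0.9],
    [4,0,0.9],
    [6,0,0.9],
    [8,0,0.9],
    [9.5,0,0.9]
  ],
  "twist": [
    [0,0,0],
    [0,0,0],
    [0,0,0],
    [0,0,0],
    [0,0,0]
  ],
  "hand": [255,255,255,255,255]
}}

```text
time_s: 18.25
position: [0.5877, -0.0032, 0.0589]
orientation: [[0.982, 0.189, -0.001], [0.189, -0.982, 0.0], [-0.001, -0.0, -1.0]]
force: [-3.4, -0.7, 7.8]
gripper_width: 0.0002
```

```bash
python3 -c "
from h import *
tool_delta([.5727,-.0059,.0588],10.88)
s=get_image('side')
crop(s[:,:,::-1].copy(),260,190,80,80,8,'pics/s19.png')
"
```

```text
t 18.25 pos [ 0.5877 -0.0032  0.0589] F [-3.4  -0.75  7.82] w 0.0002 qd 2.45
delta [-15.3  -0.2   0.1] [-0.02  0.04  0.02]
```

View pics/s19.png

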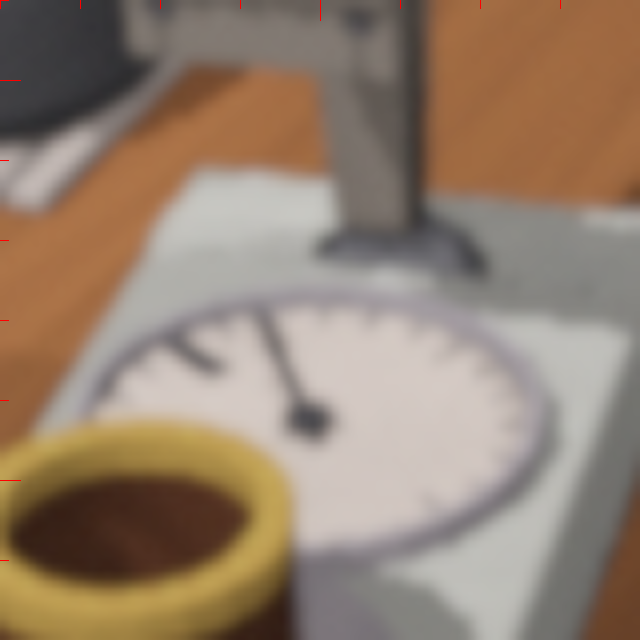

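```bash
python3 -c "
from h import *
print('tip',ang(262,312,z=.077),ang(274,337,z=.077));print('bar',ang(172,338),ang(197,353),ang(220,369))"
```

```text
tip (np.float64(-59.40419998393575), np.float64(49.45879290905424)) (np.float64(-59.62339617032068), np.float64(37.75306811807452))
bar (np.float64(-33.342796798151866), np.float64(52.03393841225031)) (np.float64(-33.568241832959544), np.float64(42.66893633389851)) (np.float64(-32.87585438075208), np.float64(33.430415762132725))
```

Request:
{"method": "play_rows", "body": {
  "travel": [
    [0,0,-2],
    [0,0,-4],
    [-5,0,-4],
    [-11,0,-4],
    [-15,0,-4],
    [-15,-0.2,-4],
    [-15,-0.2,-2],
    [-15,-0.2,-1.5]
  ],
  "twist": [
    [0,0,0],
    [0,0,0],
    [0,0,0],
    [0,0,0],
    [0,0,0],
    [0,0,0],
    [0,0,0],
    [0,0,0]
  ],
  "hand": [255,255,255,255,255,255,255,255]
}}

```text
time_s: 19.1
position: [0.5732, -0.0058, 0.0602]
orientation: [[0.982, 0.189, -0.0], [0.189, -0.982, 0.0], [-0.0, -0.0, -1.0]]
force: [-1.1, 0.2, 0.3]
gripper_width: 0.0003
```

Request:
{"method": "play_rows", "body": {
  "travel": [
    [0,0,0.8],
    [0,0,1.6],
    [0,0,2.1],
    [1.5,0,2.2],
    [3.5,0,2.2],
    [5.5,0,2.2]
  ],
  "twist": [
    [0,0,0],
    [0,0,0],
    [0,0,0],
    [0,0,0],
    [0,0,0],
    [0,0,0]
  ],
  "hand": [255,255,255,255,255,255]
}}

```text
time_s: 19.7
position: [0.5786, -0.0049, 0.0589]
orientation: [[0.982, 0.189, -0.001], [0.189, -0.982, -0.0], [-0.001, -0.0, -1.0]]
force: [-4.2, 0.8, 8.0]
gripper_width: 0.0004
```

Request:
{"method": "play_rows", "body": {
  "travel": [
    [2,0,0.9],
    [4,0,0.9],
    [6,0,0.9],
    [6.5,0,0.9]
  ],
  "twist": [
    [0,0,0],
    [0,0,0],
    [0,0,0],
    [0,0,0]
  ],
  "hand": [255,255,255,255]
}}

```text
time_s: 20.1
position: [0.5852, -0.0036, 0.059]
orientation: [[0.982, 0.19, -0.001], [0.19, -0.982, -0.0], [-0.001, -0.0, -1.0]]
force: [-3.7, 0.4, 7.6]
gripper_width: 0.0003
```

```bash
python3 -c "
from h import *
tool_delta([.5727,-.0059,.0588],10.88)
s=get_image('side')
crop(s[:,:,::-1].copy(),260,190,80,80,8,'pics/s20.png')
"
```

```text
t 20.1 pos [ 0.5852 -0.0036  0.059 ] F [-3.75  0.37  7.59] w 0.0003 qd 0.73
delta [-12.7  -0.1   0.2] [-0.    0.06  0.05]
```

View pics/s20.png

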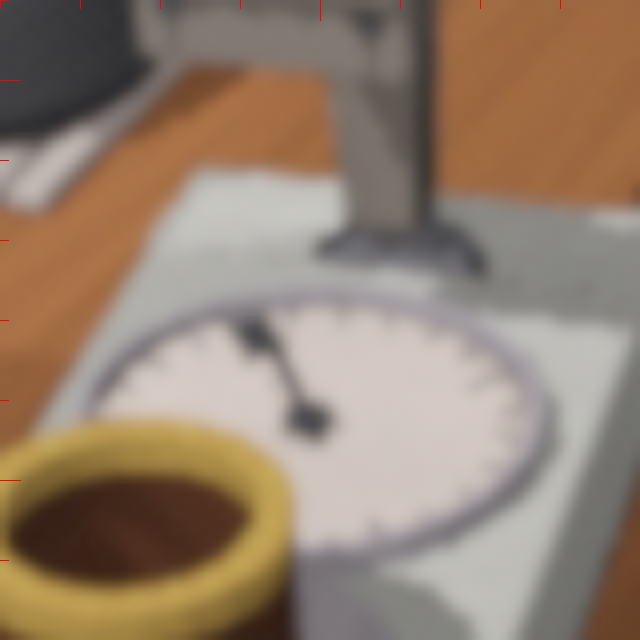

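Request:
{"method": "play_rows", "body": {
  "travel": [
    [1.5,0,0.8],
    [3,0,0.8],
    [4,0,0.8]
  ],
  "twist": [
    [0,0,0],
    [0,0,0],
    [0,0,0]
  ],
  "hand": [255,255,255]
}}

```text
time_s: 20.45
position: [0.5892, -0.0028, 0.059]
orientation: [[0.982, 0.19, -0.001], [0.19, -0.982, -0.0], [-0.001, 0.0, -1.0]]
force: [-3.5, -0.1, 6.4]
gripper_width: 0.0007
```

```bash
python3 -c "
from h import *
print(ang(253,333))
tool_delta([.5727,-.0059,.0588],10.88)
s=get_image('side')
crop(s[:,:,::-1].copy(),260,190,80,80,8,'pics/s21.png')
"
```

```text
(np.float64(-54.15591301641947), np.float64(42.78770916956922))
t 20.45 pos [ 0.5892 -0.0028  0.059 ] F [-3.46 -0.1   6.36] w 0.0007 qd 1.69
delta [-16.8  -0.1   0.2] [0.   0.08 0.06]
```

View pics/s21.png

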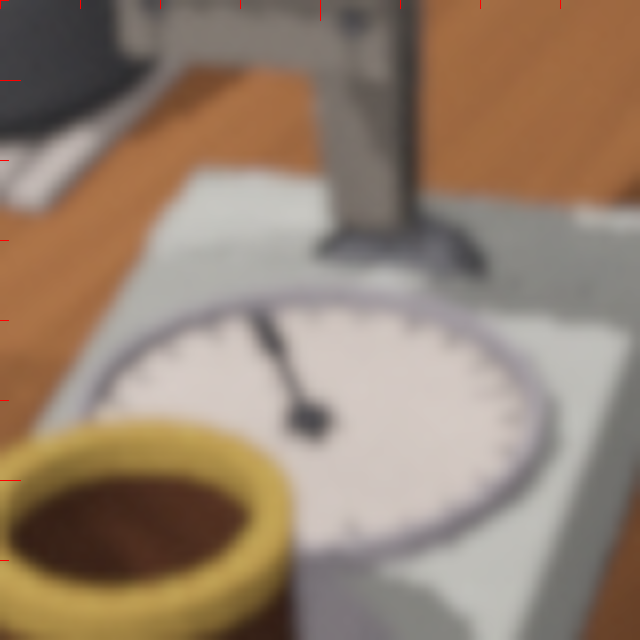

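The pointer now lies over the bar. I'll lift off and back away so the top camera can check.

Request:
{"method": "play_rows", "body": {
  "travel": [
    [0,0,-3],
    [0,0,-15],
    [0,0,-45],
    [0,0,-80],
    [0,0,-110],
    [0,10,-120],
    [-5,45,-120],
    [-10,90,-120]
  ],
  "twist": [
    [0,0,0],
    [0,0,0],
    [0,0,0],
    [0,0,0],
    [0,0,0],
    [0,0,0],
    [0,0,0],
    [0,0,0]
  ],
  "hand": [255,255,255,255,255,255,255,255]
}}

```text
time_s: 21.3
position: [0.5968, -0.0932, 0.179]
orientation: [[0.981, 0.192, -0.001], [0.192, -0.981, -0.0], [-0.001, -0.0, -1.0]]
force: [0.1, 0.8, -0.1]
gripper_width: 0.0006
```

Request:
{"method": "play_rows", "body": {
  "travel": [
    [-5,45,0],
    [-10,92,0],
    [-15,140,0],
    [-20,185,0],
    [-20,220,0],
    [-20,230,0],
    [-20,230,0]
  ],
  "twist": [
    [0,0,0],
    [0,0,0],
    [0,0,0],
    [0,0,0],
    [0,0,0],
    [0,0,0],
    [0,0,0]
  ],
  "hand": [255,255,255,255,255,255,255]
}}

```text
time_s: 22.0
position: [0.6207, -0.3241, 0.1776]
orientation: [[0.982, 0.19, -0.002], [0.19, -0.982, 0.001], [-0.002, -0.001, -1.0]]
force: [-0.0, 0.1, -0.7]
gripper_width: 0.0003
```

```bash
python3 -c "
from h import *
tool_delta([.5727,-.0059,.0588],10.88)
t=get_image('top');s=get_image('side')
cv2.imwrite('pics/top22.png',t[:,:,::-1]);cv2.imwrite('pics/side22.png',s[:,:,::-1])
crop(t[:,:,::-1].copy(),205,170,70,60,10,'pics/t22.png')
"
```

```text
t 22.0 pos [ 0.6207 -0.3241  0.1776] F [-0.03  0.09 -0.65] w 0.0003 qd 2.74
delta [  13.6 -321.4  119.2] [-0.08  0.1   0.09]
```

View pics/top22.png

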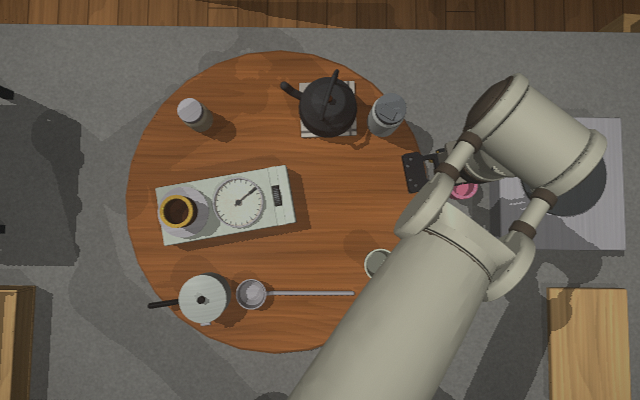

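View pics/t22.png

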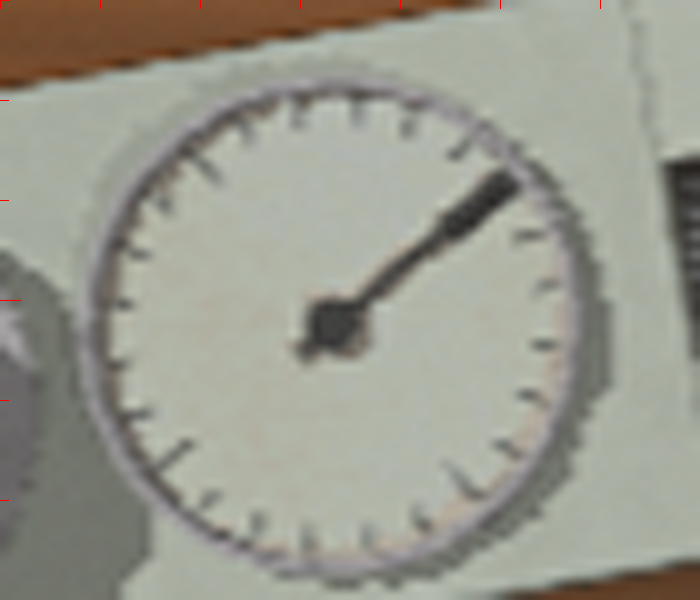

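View pics/side22.png

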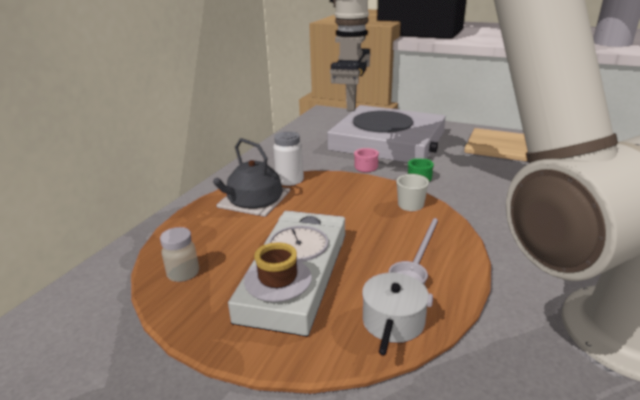

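```bash
python3 -c "
from h import *
t=cv2.imread('pics/top22.png')
crop(t,150,175,70,75,8,'pics/t23.png')
g=cv2.cvtColor(t[175:250,150:220],cv2.COLOR_BGR2HSV)
m=((g[...,0]>15)&(g[...,0]<32)&(g[...,1]>130)&(g[...,2]>120)).astype(np.uint8)
p=cv2.findNonZero(m);(x,y),r=cv2.minEnclosingCircle(p);print(x+150,y+175,r,px2w('top',x+150,y+175,.13))
"
```

```text
175.73246574401855 210.8827667236328 16.543874740600586 [0.5427776  0.19460504 0.13      ]
```

View pics/t23.png

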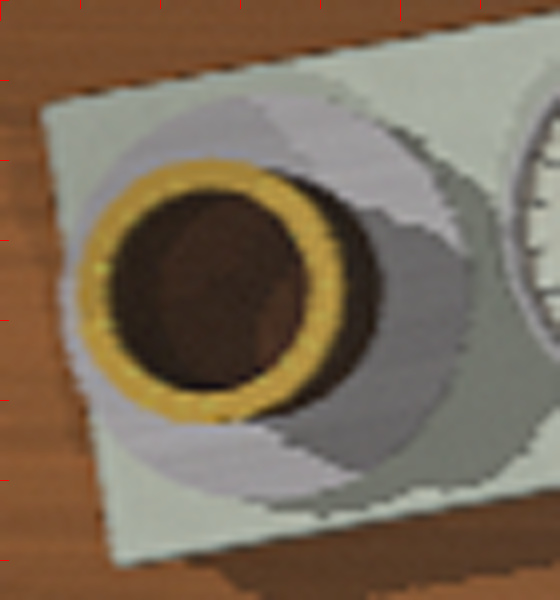

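The bowl centre is (0.5428, 0.1946), within 1 mm of the measured pan centre. The pointer is on the bar and the arm is clear, so I'm handing in.

```bash
python3 -c "
from workcell import *
print(sign_off())"
```

```text
the job is handed in; nothing more can be done
None
```

The brass-rimmed bowl stands upright in the middle of the scale's pan, and the scale is zeroed with the bowl on it. I handed in after about 22 s.

- **Bowl:** gripped at 65.9 mm across its outside, lowered until the pan began to sink, then released. In the top view its centre is within about 1 mm of the measured pan centre.
- **Zero wheel:** three short strokes with the closed fingertips, lifting off between strokes. Readings at the end of each move during the strokes were about 6 to 8 N down; the force was not recorded between them.
- **Pointer:** after lift-off, the top view shows the pointer at about 39° in the picture and the middle of the zero bar at about 40°, so the tip lies over the bar.
- **Other things:** the arm is clear of everything and touches nothing. In the last pictures the other kitchen things that can be seen stand where they were. The arm hides the cup and green bowl in the top view, but the side view shows them in place.

**Checks that disagreed:**
- **Tip height:** the real fingertips sat about 34 mm higher than the reported pose and the stated 17 mm fingertip overhang imply. I set heights by picture and touch instead.
- **Side camera:** it read about 2 to 3 px low. It suggested the bowl was about 1 cm off centre before release; I trusted the top view, and the last look from above confirmed it.

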